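Glue-up on the kitchen table

TASK

I am regluing the trim of a kitchen cabinet door: lay the loose wooden strip squarely on top of the blue-grey door rail on the plywood board, edges and ends flush, then slide the clamp's red jaw down against the strip until it tilts and binds, and screw its orange handle (clockwise) good and tight. Put all the small repair items on the table (hinge carton, sanding block, tin, blue pack of pulls - whichever are out) into the wooden slide-lid box and leave its cover slid fully shut. Leave the spray cans and mug where they are.

Things in the scene. Friction and masses are not known exactly. Their poses are not given: they have to be found in the camera images.
- station: Fixed plywood board 340 x 100 x 14 mm with the blue-grey door rail and an upright F-clamp. Origin: on the table, straight below the screw axis; x along the board, away from the robot; y left; z up. Rail: 200 x 44 mm, x = -160 to +40 mm, top at z = 54 mm. Steel bar 10 x 20 mm at x = +120 mm, top at z = 204 mm. Red jaw arm: 22 mm wide and high, from the bar to x = -18 mm.
- seat (a point): Centre of the rail's top face (60 mm towards the robot from the screw axis), x along the rail, z up. The strip's underside centre belongs here. The jaw arm overhangs the rail's far part, so the strip must be brought in level from the side or from the robot's end, under the pad (pad 54 mm above the rail or more at the start), held near its near end, clear of arm and handle.
- strip: Loose light wooden trim strip 200 x 40 x 14 mm, 90 g, lying flat; origin: centre of its underside, x along it. Either end may point either way. Glue is already on the rail (nothing to spread).
- jaw (a joint): How far the sliding jaw has come down the bar, m: 0 = top, grows downwards to 0.085. Needs about 6 N to slide down and stays where it is left. The pad meets the laid strip when this reads about 0.054 less 1.27 mm per rad of handle. It slides down however pushed, but locks against being forced up at its outer end.
- jawarm (a joint): Tilt of the jaw arm about the bar, rad: 0 = level (free to slide), grows as the outer end is forced up. At about 0.03 to 0.04 its inner edges bite the bar and it binds. Pushing the arm down between bar and handle once the pad is on the strip tilts it and it stays so; turning the screw tilts it too.
- press (a point): Point on top of the jaw arm (black rubber patch), 60 mm from the bar and 60 mm from the handle's axis: a place to push the jaw down with closed fingers. The handle's top is 47 mm above it; the bar stands up to 95 mm above it once the jaw is down.
- spindle: The clamp's screw: steel rod, with the orange handle on top and a round black pad (28 mm across) below. It slides in the outer end of the arm. Origin: in the middle of the arm's height, on the screw axis.
- pad (a point): Centre of the underside of the spindle's pad, which presses on the strip; 38 mm below the arm's middle.
- handle (a joint): Turn of the screw handle, rad: clockwise from above is positive and drives the pad down 1.27 mm per rad (range to 12). Starts 0 to 0.4, stays where it is left, takes 0.15 to 0.3 N m. From an arm pushed until it is bound, 1.5 rad more is tight (over 12 N) and 3 rad is firm; from bare pad contact allow 3 rad on top. More turning does no harm.
- grip (a point): Place to grip the orange handle from above: on its axis (vertical cylinder 32 mm in diameter, 42 mm high), 16 mm below its top.
- kitbox: Fixed wooden box with a sliding cover. Origin: on the table under the middle of its compartment. x points away from the robot. Outside 162 x 152 mm, inside 150 x 140 mm, inner floor at z = 6 mm, walls to 44 mm; cover runners to z = 54 mm go on towards the robot as far as x = -230 mm.
- compartment (a point): Centre of the compartment's inner floor, axes as the box.
- cover (a joint): How far the flat cover is open, m: 0 = shut over the compartment, 0.15 = fully open, slid towards the robot. Slides with 2 N. The items must lie flat on the box floor (38 mm under the cover) for it to pass.
- cover_grip (a point): Grip on the middle of the cover: a dark rib 14 mm thick along the slide, 60 mm across it, from z = 50 to 76 mm; the point is 10 mm below its top.
- hinges: Plain brown hinge carton with a white label, 66 x 36 x 30 mm (length along its x, width along its y, height), 90 g, lying flat; origin: centre of its underside. May be absent (then None).
- sander: Cork sanding block with grey underside, 66 x 36 x 30 mm (length along its x, width along its y, height), 90 g, lying flat; origin: centre of its underside. May be absent (then None).
- tin: Red tin with a silver lid, 66 x 36 x 30 mm (length along its x, width along its y, height), 90 g, lying flat; origin: centre of its underside. May be absent (then None).
- pulls: Blue plastic pack of cabinet pulls with a silver stripe on top, 66 x 36 x 30 mm (length along its x, width along its y, height), 90 g, lying flat; origin: centre of its underside. May be absent (then None).
- can_tall: Bystander: tall red spray can, 56 mm wide, 170 mm high, origin under it.
- can_short: Bystander: short blue spray can with red cap, 50 mm wide, 130 mm high, origin under it.
- mug: Bystander: white mug, 76 mm wide, 85 mm high, handle away from the robot, origin under it.

How it is judged (in metres and radians):
On the way, in this order (a step that is already met when the one before it is completed fails the run):
1. the strip lies flush on the rail (x of strip in the frame of seat between -0.012 and 0.012 m and y of strip in the frame of seat between -0.007 and 0.007 m and z of strip in the frame of seat between -0.004 and 0.004 m and angle between the x axis of strip and the x axis of station, either way round below 0.07 rad), for 0.2 s.
2. the jaw is down on the strip and has tilted (all of step 1 and contact force between spindle and strip above 0.4 N and value of joint jawarm above 0.015 rad), for 0.2 s.
3. the handle is screwed tight (contact force between spindle and strip above 12 N and value of joint jawarm above 0.02 rad and value of joint handle above 1.5 rad), for 0.2 s.
At the end, for the whole second after the job is handed in: Strip on the rail within 12 mm along, 7 mm across, 0.07 rad; jaw tilted over 0.02 rad, pad pressing on the strip with over 12 N, handle past 1.5 rad; every item that is out at rest in the compartment below the cover; cover shut to within 6 mm (all of step 1 and all of step 3 and value of joint cover below 0.006 m and x of hinges in the frame of compartment between -0.075 and 0.075 m and y of hinges in the frame of compartment between -0.07 and 0.07 m and z of hinges in the frame of compartment between -0.005 and 0.034 m and linear speed of each of hinges, sander, tin, pulls below 0.02 m/s and x of sander in the frame of compartment between -0.075 and 0.075 m and y of sander in the frame of compartment between -0.07 and 0.07 m and z of sander in the frame of compartment between -0.005 and 0.034 m and x of tin in the frame of compartment between -0.075 and 0.075 m and y of tin in the frame of compartment between -0.07 and 0.07 m and z of tin in the frame of compartment between -0.005 and 0.034 m and x of pulls in the frame of compartment between -0.075 and 0.075 m and y of pulls in the frame of compartment between -0.07 and 0.07 m and z of pulls in the frame of compartment between -0.005 and 0.034 m); the robot touches nothing.
It fails at once if a can or the mug is pushed aside or tipped (distance of any of can_tall, can_short, mug from where it was at the start of the episode above 0.03 m or angle between any of can_tall, can_short, mug's own z axis and vertical above 0.3 rad).
Of hinges, sander, tin, pulls only 2 to 4 are there at a start; the rules pass over those that are not, and their reading is None.
At some moment in a run one of hinges, sander, tin, pulls may be knocked a few centimetres aside while the robot is not near it.
Once in a run the grip may slacken for a moment while it holds something.
It also fails if it takes over 210 s, if anything falls off the work surface, if the arm or the gripper's body presses on something with over 40 N, if the wrist force passes 120 N, or if a joint passes its speed limit or range.

ROBOT

A 6-joint arm with a two-finger parallel gripper is mounted at the origin on the work surface. World frame = base frame: x ahead of the robot, y to its left, z up, the work surface at z = 0. Lengths are in mm, angles in rad, forces in N, time in s.
With the tool pointing down it reaches from about 350 to 975 mm from the base axis. Payload 7.1 kg.
Tool frame: the origin (TCP) lies midway between the tips of the shut fingers; the grasp point (between the pads) lies 19 mm behind it (ctrl.hold_point_z is the distance from the TCP to the grasp point, in mm); x points along the fingers, y is the direction in which the jaws open and shut, and the axes are right-handed (so a half turn about x gives the same grasp; the last joint's range is limited). The gripper opens to 88 mm and grips with 3 to 60 N. Pads are 20 mm wide; open, the fingers measure 115 mm over their backs; the gripper's body (75 mm by 178 mm) begins 61 mm behind the grasp point.
Start: joints at [1.193, 0.423, 1.63, -0, 1.089, -0.019], TCP at [219.437, 585.194, 222.675] pointing down, gripper open.
Joint ranges: [-3, 3], [-0.9, 2.11], [0.09, 2.58], [-1.31, 4.45], [0.11, 2.69], [-2.54, 2.54]. Speed limits (rad/s): [2.39, 2.39, 3.01, 3.14, 3.14, 3.14].

INTERFACE

Orientations are given as a rotation vector (axis times angle).
In Python, from workcell import ctrl, get_image, calibration gives the robot as it stands.
- The arm moves only by the tool move_arm, never from a script. Its argument "rows" is a list of rows, each a list of 5 numbers: the shift along the world's x, y, z in mm, then the turn about the world's z in rad, then the closure, from -1 (fully open) to 1 (shut). In form: [[tx, ty, tz, roll, jaw], ...]. A call has 1 to 12 rows; each row is the pose to reach, as a shift and turn from the pose measured when the call began; what a row does not reach only later rows make up. A row lasts 1/8 s, in which the tool goes at most 62.5 mm and 10.7 degrees, less where a joint would pass 70% of its speed; a pose out of reach is approached as far as the arm can. A call with a gripper value outside its range is refused whole. The fingers move at their own pace and stop on an object; the grip force is fixed at half the most. Time passes only in rows, so rows that repeat a pose let the fingers close. It gives the time, the measured TCP pose, the force and the opening at its end, in the units of the state.
- ctrl.get_obs(): the state, without advancing time (a new reading comes with each control period).
- get_image(name): name is "scene" or "top" or "wrist"; returns the picture (400x640x3 uint8, blue, green, red); there is no depth.
- calibration(name): a dict with "fx", "fy", "cx", "cy" (pixels), "view" (4x4, takes a point from world to camera coordinates); the wrist camera has in their place "T_tool_cam" (4x4, takes a point from camera to tool coordinates, whose origin is the TCP and whose axes are the tool frame's). Camera axes: x right, y up, looking along -z (the intrinsics and any distortion apply to the point x, -y, -z); pixel columns grow to the right and rows downward; lengths in mm; the calibration is good to about 2 mm. The wrist camera is an equidistant fisheye: a pixel r from the principal point sees the ray r / f radians off the axis. A picture is of the moment at which its call begins: read the wrist's pose just before it. calibration takes no time and is no camera call.
- ctrl.close_job(): hands the job in, once; it reports no verdict.
The state is a dict: "t": time; "qpos": joint angles; "qvel": joint speeds; "joint_torque": joint torques, N m; "ee_pos": TCP position; "orientation": TCP orientation; "ft_force": force on the tool from outside, world axes, zero at the start; "moment": the same for the moment, N m; "width": finger opening in mm.
Only numpy, scipy, OpenCV 4.12 (cv2) and the standard library are available. Lean on these libraries where they do the work, as an engineer would, in place of code of your own. Each camera call takes 0.05 s, during which the arm holds its last target.

## Working session

There is one attempt and no reset: what is moved stays moved. The work goes in short steps, Python scripts to look and compute and a tool call to move; the robot and the scene stay as the last step left them, time stands still between calls to the robot, and variables do not carry over. Pictures are saved under pics/ and viewed, and the job is handed in when it is done.

Besides the shell and the picture viewer there is one more tool, called after "Call:" as name([rows], argument=value, ...), one row to a line, values as JSON. move_arm: Moves the arm, as the interface text tells. Its arguments: {"type":"object","properties":{"rows":{"type":"array"}},"required":["rows"]}

```bash
ls; mkdir -p pics; python3 - <<'E'
from workcell import ctrl,get_image,calibration
import cv2
print(ctrl.get_obs())
for n in ["scene","top","wrist"]:
    im=get_image(n); cv2.imwrite(f"pics/{n}0.png",im)
    c=calibration(n); print(n,c)
print(ctrl.hold_point_z)
E
```

```text
pics
{'t': 0.0, 'qpos': array([ 1.19302554e+00,  4.23855124e-01,  1.63069361e+00,  6.63304923e-06,
        1.08859962e+00, -1.89895922e-02]), 'qvel': array([-6.26433794e-04,  1.47027365e-04, -9.97943740e-05,  1.62377312e-03,
        1.06965515e-03, -6.28637249e-04]), 'joint_torque': array([-4.58553568e-04, -5.44637525e+01, -2.73658544e+01,  6.41535292e-02,
        2.31780874e-02, -1.27122994e-04]), 'ee_pos': array([219.21876288, 584.69205635, 221.89136666]), 'orientation': array([ 0.2803248 ,  1.55271472, -0.2827294 ]), 'ft_force': array([-0.29952356,  0.0549804 , -0.49432174]), 'moment': array([-0.01617599, -0.0083871 , -0.02977404]), 'width': 87.90641907583478}
scene {'fx': 408.7423262846457, 'fy': 408.7423262846457, 'cx': 319.6247466094137, 'cy': 206.19848278641828, 'view': array([[ 7.62975637e-01,  6.46123105e-01,  1.98270253e-02,
        -4.66968471e+02],
       [-4.46964371e-01,  5.05143820e-01,  7.38276758e-01,
         1.53397879e+02],
       [ 4.67002172e-01, -5.72149154e-01,  6.74206435e-01,
        -1.44520871e+03],
       [ 0.00000000e+00,  0.00000000e+00,  0.00000000e+00
[... 269 characters left out ...]
  1.82128693e-01,
        -6.24066971e+02],
       [-1.82126668e-01, -1.44602120e-02,  9.83168744e-01,
        -1.10045924e+03],
       [ 0.00000000e+00,  0.00000000e+00,  0.00000000e+00,
         1.00000000e+00]])}
wrist {'fx': 309.70691628693146, 'fy': 309.70691628693146, 'cx': 320.6437668121359, 'cy': 198.62540969262832, 'T_tool_cam': array([[-2.92608730e-04,  2.82758085e-01, -9.59191211e-01,
        -1.62423582e+02],
       [ 9.99999949e-01, -3.66340010e-05, -3.15857018e-04,
         1.03071794e-01],
       [-1.24450137e-04, -9.59191255e-01, -2.82758060e-01,
        -7.96143470e+01],
       [ 0.00000000e+00,  0.00000000e+00,  0.00000000e+00,
         1.00000000e+00]])}
18.700000000000003
```

View pics/scene0.png

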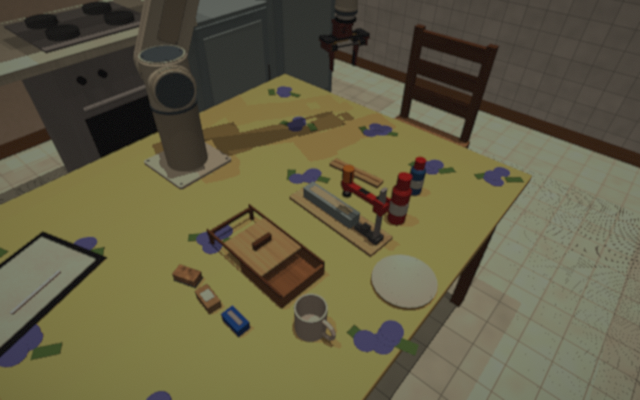

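View pics/top0.png

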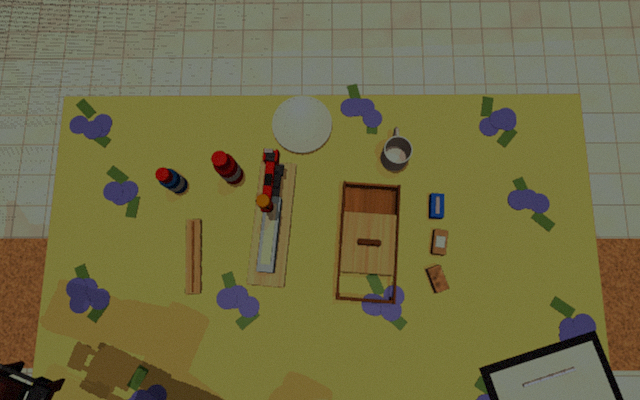

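View pics/wrist0.png

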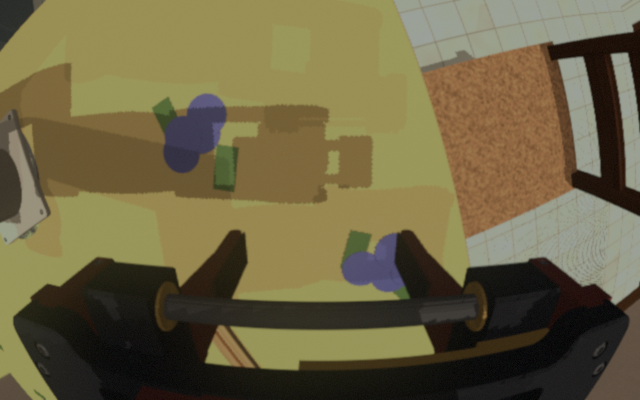

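```bash
cat > h.py <<'E'
import numpy as np, cv2
from scipy.spatial.transform import Rotation as R
from workcell import ctrl,get_image,calibration
def px2w(name,u,v,z,obs=None):
    c=calibration(name)
    if name=='wrist':
        T=c['T_tool_cam']; o=obs or ctrl.get_obs()
        x,y=(u-c['cx']),(v-c['cy']); r=np.hypot(x,y); th=r/c['fx']
        d=np.array([np.sin(th)*x/r,-np.sin(th)*y/r,-np.cos(th)])
        Rt=R.from_rotvec(o['orientation']).as_matrix(); 
        p0=Rt@T[:3,3]+o['ee_pos']; d=Rt@T[:3,:3]@d
    else:
        V=c['view']; d=np.array([(u-c['cx'])/c['fx'],-(v-c['cy'])/c['fy'],-1.])
        d=V[:3,:3].T@d; p0=-V[:3,:3].T@V[:3,3]
    return p0+d*(z-p0[2])/d[2]
def w2px(name,p,obs=None):
    c=calibration(name); p=np.asarray(p,float)
    if name=='wrist':
        T=c['T_tool_cam']; o=obs or ctrl.get_obs()
        Rt=R.from_rotvec(o['orientation']).as_matrix()
        q=Rt.T@(p-o['ee_pos']); q=T[:3,:3].T@(q-T[:3,3])
        s=np.hypot(q[0],q[1]); th=np.arctan2(s,-q[2])
        return np.array([c['cx']+c['fx']*th*q[0]/s,c['cy']-c['fx']*th*q[1]/s])
    V=c['view']; q=V[:3,:3]@p+V[:3,3]
    return np.array([c['cx']+c['fx']*q[0]/-q[2],c['cy']+c['fy']*q[1]/q[2]])
def crop(im,u0,v0,u1,v1,s,fn,gain=1.8):
    a=np.clip(im[v0:v1,u0:u1].astype(float)*gain,0,255).astype(np.uint8)
    a=cv2.resize(a,None,fx=s,fy=s,interpolation=cv2.INTER_CUBIC)
    st=10 if s>=4 else 20
    for u in range((u0//st+1)*st,u1,st):
        cv2.line(a,(int((u-u0+.5)*s),0),(int((u-u0+.5)*s),6),(255,255,255),1); cv2.putText(a,str(u),(int((u-u0)*s)-10,18),0,.4,(255,255,255),1)
    for v in range((v0//st+1)*st,v1,st):
        cv2.line(a,(0,int((v-v0+.5)*s)),(6,int((v-v0+.5)*s)),(255,255,255),1); cv2.putText(a,str(v),(8,int((v-v0)*s)+5),0,.4,(255,255,255),1)
    cv2.imwrite('pics/'+fn,a)
def state():
    o=ctrl.get_obs(); m=R.from_rotvec(o['orientation']).as_matrix()
    print('t',round(o['t'],2),'p',o['ee_pos'].round(1),'yaw(y axis)',round(np.arctan2(m[1,1],m[0,1]),3),'tilt',m[:,0].round(3),'F',o['ft_force'].round(1),'w',round(o['width'],1),'q',o['qpos'].round(2))
E
python3 - <<'E'
from h import *
im=cv2.imread('pics/top0.png')
crop(im,150,140,310,300,5,'c1.png')
crop(im,320,120,480,310,4,'c2.png')
state()
E
```

```text
t 0.15 p [219.3 584.8 222.1] yaw(y axis) 1.212 tilt [-0.    -0.001 -1.   ] F [-0.7 -1.3  0.3] w 87.9 q [ 1.19  0.42  1.63 -0.    1.09 -0.02]
```

View pics/c1.png

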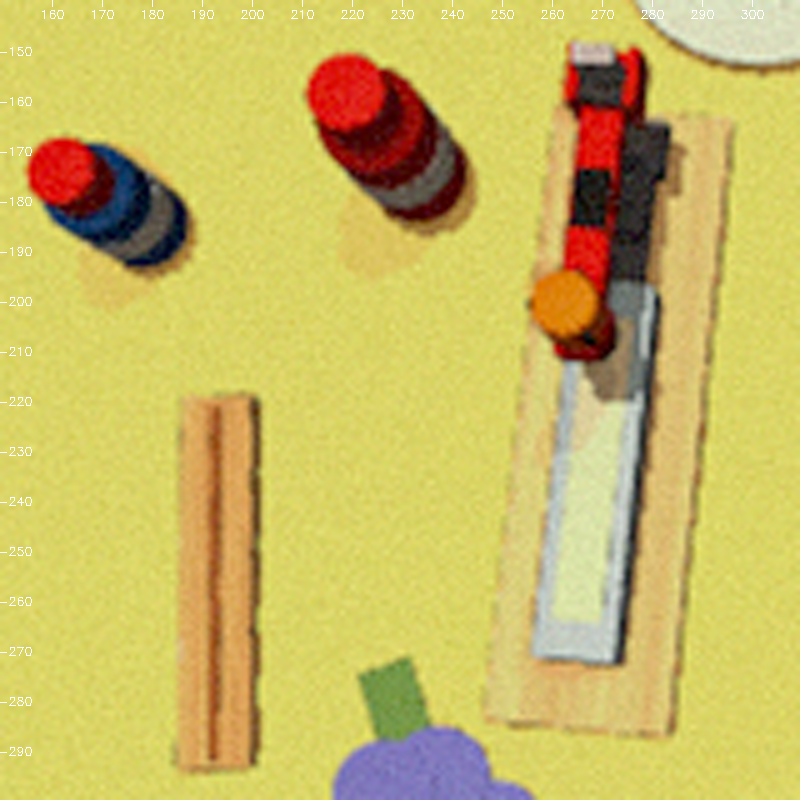

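View pics/c2.png

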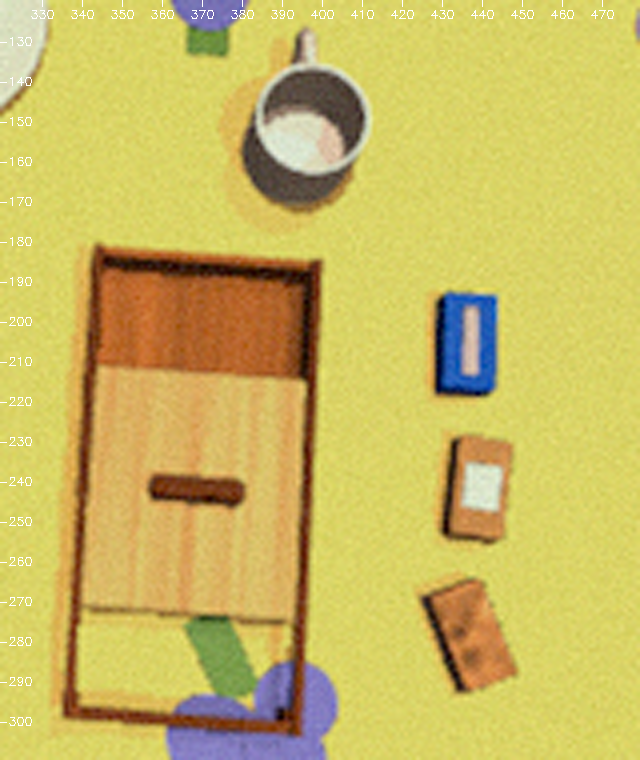

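```bash
python3 - <<'E'
from h import *
def rep(name,pts,z):
    P=np.array([px2w('top',u,v,z)[:2] for u,v in pts]); 
    print(name,P.round(0).tolist(),'c',P.mean(0).round(1),'edges',[np.linalg.norm(P[i]-P[i-1]).round(0) for i in range(len(P))])
    return P
P=rep('strip',[(186,219.5),(200.3,219),(200,293.3),(185.7,294)],14)
print('yaw',np.degrees(np.arctan2(*( (P[0]+P[1]-P[2]-P[3])[::-1]))))
P=rep('board',[(261,161),(296.5,164),(284,287),(247,284)],14)
print('yaw',np.degrees(np.arctan2(*((P[0]+P[1]-P[2]-P[3])[::-1]))))
P=rep('rail',[(257,270.5),(273.5,272),(281,197)],54)
print('yaw',np.degrees(np.arctan2(*(P[2]-P[1])[::-1])))
P=rep('box',[(344,181.5),(400,186),(394,301),(336.5,297.5)],54)
print('yaw',np.degrees(np.arctan2(*((P[0]+P[1]-P[2]-P[3])[::-1]))))
P=rep('rib',[(357,477/4+120+2-0.5),(380,242)],76)
rep('cover',[(343,211),(396,214.5),(392,275),(340.5,271.5)],48)
for n,p in dict(pulls=[(431,193),(444,193.5),(443.5,218),(429.5,217.5)],hinges=[(433.5,229),(447.5,230.5),(445,255),(431,253)],sander=[(425.5,270),(438.5,265),(449,288),(435.5,292.5)]).items():
    P=rep(n,p,30); print('yaw',np.degrees(np.arctan2(*((P[0]+P[1]-P[2]-P[3])[::-1]))))
rep('handletop',[(263,200.5)],190)
for p in [(470,230,0)]: print(w2px('top',p))
E
```

```text
strip [[581.0, 364.0], [583.0, 324.0], [384.0, 315.0], [382.0, 353.0]] c [482.6 338.9] edges [np.float64(199.0), np.float64(39.0), np.float64(198.0), np.float64(38.0)]
yaw 2.926151116963457
board [[746.0, 163.0], [737.0, 64.0], [401.0, 93.0], [409.0, 191.0]] c [573.  127.7] edges [np.float64(338.0), np.float64(100.0), np.float64(337.0), np.float64(99.0)]
yaw -4.855937692025128
rail [[443.0, 159.0], [439.0, 117.0], [636.0, 101.0]] c [505.9 125.5] edges [np.float64(201.0), np.float64(43.0), np.float64(197.0)]
yaw -4.564213893841443
box [[677.0, -66.0], [665.0, -215.0], [367.0, -190.0], [375.0, -45.0]] c [ 521.2 -129.1] edges [np.float64(303.0), np.float64(149.0), np.float64(299.0), np.float64(146.0)]
yaw -4.353676894644734
rib [[517.0, -97.0], [514.0, -156.0]] c [ 515.9 -126.6] edges [np.float64(58.0), np.float64(58.0)]
cover [[599.0, -63.0], [589.0, -203.0], [432.0, -188.0], [441.0, -56.0]] c [ 515.2 -127.5] edges [np.float64(158.0), np.float64(140.0), np.float64(158.0), np.float64(133.0)]
pulls [[651.0, -302.0], [649.0, -336.0], [583.0, -332.0], [584.0, -295.0]] c [ 616.6 -316.1] edges [np.float64(67.0), np.float64(35.0), np.float64(67.0), np.float64(37.0)]
yaw -4.922580283001726
hinges [[553.0, -304.0], [549.0, -341.0], [484.0, -331.0], [490.0, -295.0]] c [ 519.  -317.6] edges [np.float64(64.0), np.float64(37.0), np.float64(65.0), np.float64(37.0)]
yaw -8.515817137553475
sander [[445.0, -278.0], [458.0, -313.0], [399.0, -337.0], [388.0, -302.0]] c [ 422.7 -307.5] edges [np.float64(62.0), np.float64(37.0), np.float64(64.0), np.float64(37.0)]
yaw 22.293477100734485
handletop [[601.0, 128.0]] c [600.8 127.8] edges [np.float64(0.0)]
[234.37457677 260.88534046]
```

Call:
move_arm([
  [107, -124, -36, 0.2, -1],
  [214, -248, -72, 0.41, -1],
  [214, -248, -72, 0.41, -1],
  [214, -248, -72, 0.41, -1],
  [214, -248, -72, 0.41, -1],
  [214, -248, -72, 0.41, -1],
  [214, -248, -72, 0.41, -1],
  [214, -248, -72, 0.41, -1],
  [214, -248, -72, 0.41, -1],
])

```text
t: 1.27
ee_pos: [432.7, 337.8, 150.4]
orientation: [-0.042, 1.57, 0.041]
ft_force: [0.2, 0.8, 0.4]
width: 88.0
```

```bash
python3 - <<'E'
from h import *
state(); im=get_image('wrist'); cv2.imwrite('pics/w1.png',im); crop(im,0,0,640,400,1.25,'w1g.png')
E
```

```text
t 1.27 p [432.7 337.8 150.4] yaw(y axis) 1.623 tilt [ 0.    -0.001 -1.   ] F [0.2 0.8 0.4] w 88.0 q [ 0.64  0.41  1.85 -0.    0.88 -0.98]
```

View pics/w1g.png

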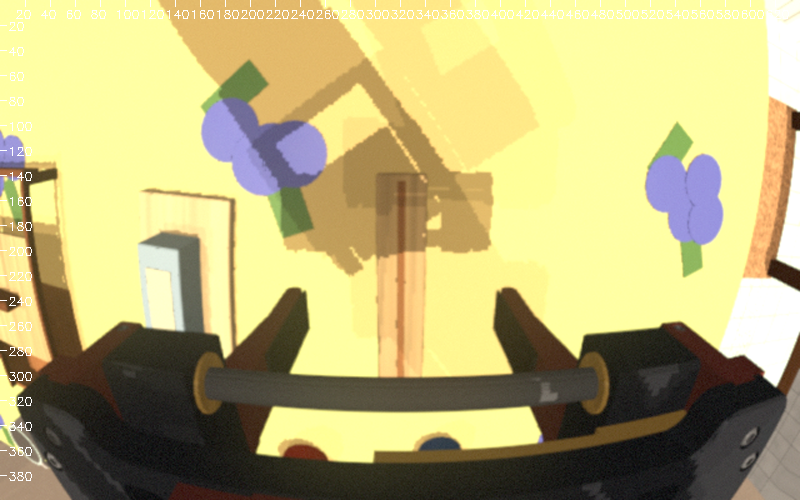

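```bash
python3 - <<'E'
from h import *
for u,v in [(376,173),(428,173),(379,376),(424,376)]: print(px2w('wrist',u/1.25,v/1.25,14).round(1))
# rail near corners
for u,v in [(139,243),(173,233),(200,240)]: print(px2w('wrist',u/1.25,v/1.25,54).round(1))
print(px2w('wrist',140/1.25,190/1.25,14),px2w('wrist',235/1.25,200/1.25,14))
E
```

```text
[381.9 316.8  14. ]
[379.8 356.9  14. ]
[566.2 325.4  14. ]
[563.9 367.2  14. ]
[436.5 123.   54. ]
[426.6 160.3  54. ]
[431.1 185.4  54. ]
[398.54146197  98.04838832  14.        ] [406.95031257 199.48114348  14.        ]
```

Call:
move_arm([
  [0, 1, -60, 0, -1],
  [0, 1, -110, 0, -1],
  [0, 1, -140, 0, -1],
  [0, 1, -147, 0, -1],
  [0, 1, -147, 0, -1],
  [0, 1, -147, 0, -1],
  [0, 1, -147, 0, 1],
  [0, 1, -147, 0, 1],
  [0, 1, -147, 0, 1],
  [0, 1, -147, 0, 1],
  [0, 1, -147, 0, 1],
  [0, 1, -147, 0, 1],
])

```text
t: 2.82
ee_pos: [432.7, 338.8, 3.3]
orientation: [-0.042, 1.57, 0.041]
ft_force: [0.2, -0.1, 0.5]
width: 39.3
```

Call:
move_arm([
  [0, 0, 20, 0, 1],
  [0, 0, 50, 0, 1],
  [0, 0, 72, 0, 1],
  [0, -50, 72, -0.04, 1],
  [0, -100, 72, -0.09, 1],
  [0, -150, 72, -0.134, 1],
  [0, -190, 72, -0.134, 1],
  [0, -204, 72, -0.134, 1],
  [0, -204, 72, -0.134, 1],
  [0, -204, 72, -0.134, 1],
])

```text
t: 4.08
ee_pos: [433.2, 135.7, 75.7]
orientation: [0.063, 1.569, -0.064]
ft_force: [-0.6, 0.2, -0.8]
width: 39.4
```

```bash
python3 - <<'E'
from h import *
state(); im=get_image('wrist'); cv2.imwrite('pics/w2.png',im); crop(im,0,0,640,400,1.25,'w2g.png')
im=get_image('scene'); cv2.imwrite('pics/s2.png',im); crop(im,280,140,440,260,5,'s2g.png')
im=get_image('top'); cv2.imwrite('pics/t2.png',im)
E
```

```text
t 4.08 p [433.2 135.7  75.7] yaw(y axis) 1.49 tilt [ 0.001 -0.001 -1.   ] F [-0.6  0.2 -0.8] w 39.4 q [ 0.28  0.43  2.09 -0.    0.62 -1.21]
```

View pics/w2g.png

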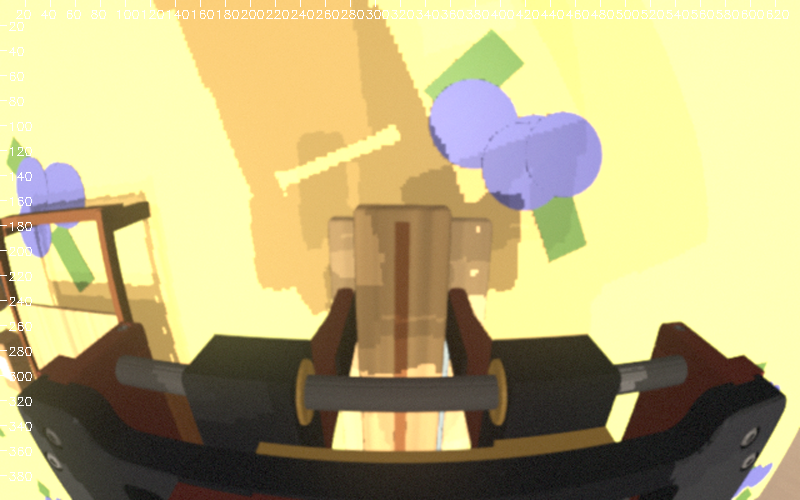

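View pics/s2g.png

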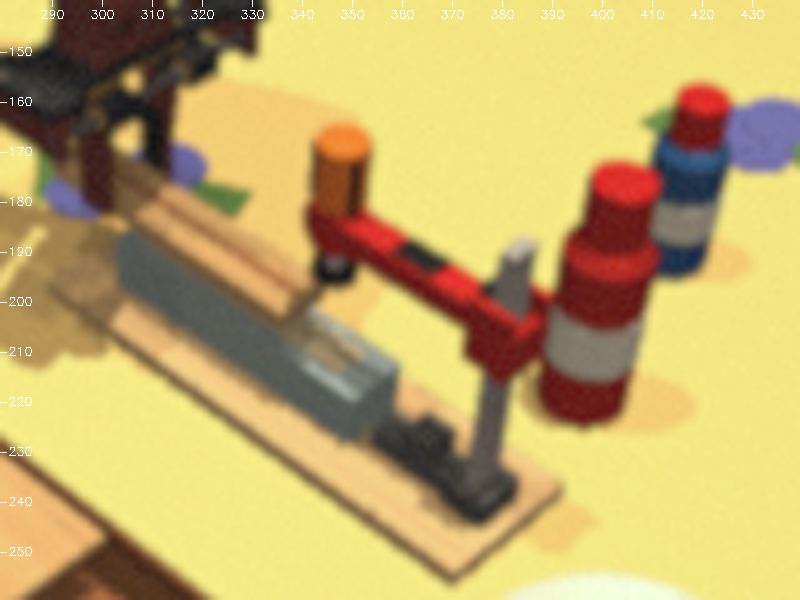

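```bash
python3 - <<'E'
from h import *
im=cv2.imread('pics/scene0.png'); crop(im,285,160,405,250,6.6,'s0g.png',2.2)
E
```

```text
(no output)
```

View pics/s0g.png

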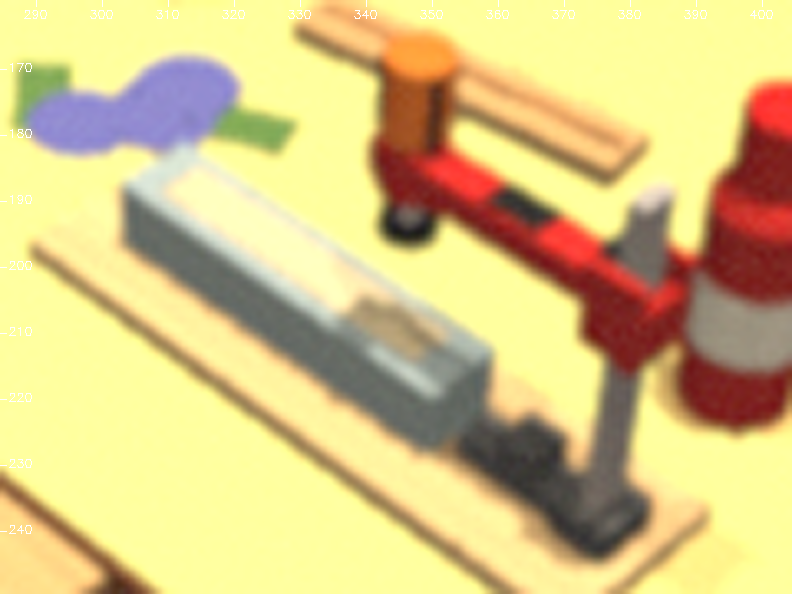

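```bash
python3 - <<'E'
from h import *
P=np.array([px2w('scene',u,v,54)[:2] for u,v in [(303.5,188),(313,181.7),(359.5,213),(350.2,220.6)]]); print(P.round(1),P.mean(0),np.degrees(np.arctan2(*(P[2]+P[3]-P[0]-P[1])[::-1])),np.linalg.norm(P[2]-P[1]),np.linalg.norm(P[0]-P[1]))
# handle top from scene & top: triangulate
def ray(n,u,v):
    a=px2w(n,u,v,0);b=px2w(n,u,v,300);return a,(b-a)/np.linalg.norm(b-a)
def tri(r1,r2):
    a,d=r1;b,e=r2
    A=np.array([d,-e]).T; s=np.linalg.lstsq(A,b-a,rcond=None)[0]
    p,q=a+s[0]*d,b+s[1]*e; return (p+q)/2,np.linalg.norm(p-q)
print('handle',tri(ray('scene',285+420/6.6,160+57/6.6),ray('top',263,200.5)))
print('farcorner right',tri(ray('scene',359.5-0,213),ray('top',273,199)))
print('nearcorner -y',tri(ray('scene',303.5,188),ray('top',273.5,272)),'nearcorner+y',tri(ray('scene',313,181.7),ray('top',257,270.5)))
print('bartop',tri(ray('scene',285+652/6.6,160+200/6.6),ray('top',268.5,150)))
print('cans')
for n,z,u,v in [('tall',170,220,158),('short',130,162,174)]: print(n,px2w('top',u,v,z))
E
```

```text
[[442.5 121. ]
 [444.2 164.1]
 [640.5 144.8]
 [639.2 101.5]] [541.57569227 132.84824952] -5.625853983651829 197.25753214649384 43.16262685227716
handle (array([599.33957743, 126.88376901, 204.65500965]), np.float64(3.503933967807651))
farcorner right (array([637.4281469 , 129.16099905,  60.27958291]), np.float64(22.63941082382191))
nearcorner -y (array([441.00769144, 118.5612849 ,  54.18327481]), np.float64(5.429733215638065)) nearcorner+y (array([444.38369164, 160.50867853,  55.83873105]), np.float64(4.3784511965661945))
bartop (array([720.19135129, 116.85581611, 202.6460798 ]), np.float64(2.191084727792477))
cans
tall [709.56273892 238.17185256 170.        ]
short [679.92842196 392.64694703 130.        ]
```

```bash
python3 - <<'E'
from h import *
for u,v in [(356,207),(402,206),(449,208),(360,340),(443,340)]: print(px2w('wrist',u/1.25,v/1.25,86.4).round(1))
im=cv2.imread('pics/t2.png'); crop(im,220,140,320,310,4.5,'t2g.png')
E
```

```text
[379.6 122.8  86.4]
[380.7 141.1  86.4]
[382.9 159.7  86.4]
[439.4 117.5  86.4]
[442.4 154.7  86.4]
```

View pics/t2g.png

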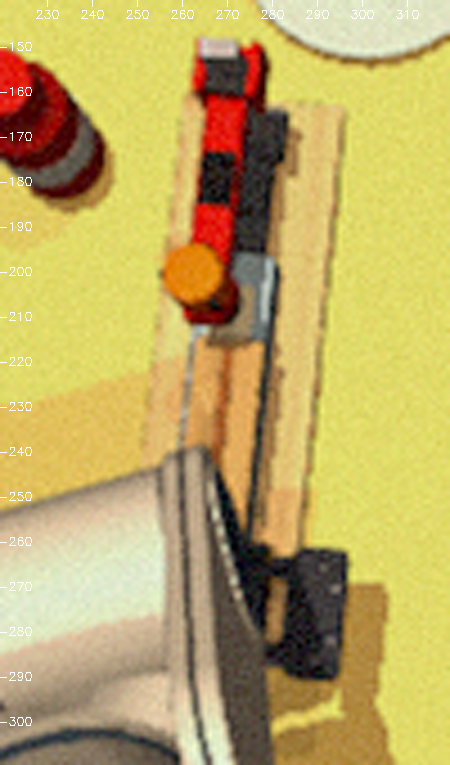

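Call:
move_arm([
  [20, 0, 0, 0, 1],
  [40, 0, 0, 0, 1],
  [55, 0, -2, -0.003, 1],
  [58.5, 0, -4, -0.003, 1],
  [58.5, 0, -4, -0.003, 1],
  [58.5, 0, -4, -0.003, 1],
])

```text
t: 4.97
ee_pos: [490.4, 135.7, 71.1]
orientation: [0.064, 1.571, -0.066]
ft_force: [0.4, 0.1, 0.0]
width: 39.7
```

```bash
python3 - <<'E'
from h import *
print(px2w('top',220+265/4.5,140+342/4.5,86.4))
state(); im=get_image('wrist'); cv2.imwrite('pics/w3.png',im); crop(im,240,100,400,300,3,'w3g.png',2)
im=get_image('scene'); cv2.imwrite('pics/s3.png',im); crop(im,285,160,405,250,6.6,'s3g.png',2.2)
im=get_image('top'); cv2.imwrite('pics/t3.png',im); crop(im,220,140,320,310,4.5,'t3g.png',2)
E
```

```text
[579.76756033 101.8146169   86.4       ]
t 4.97 p [490.4 135.7  71.1] yaw(y axis) 1.488 tilt [-0.001 -0.001 -1.   ] F [0.4 0.1 0. ] w 39.7 q [ 0.25  0.49  1.97 -0.    0.67 -1.24]
```

View pics/w3g.png

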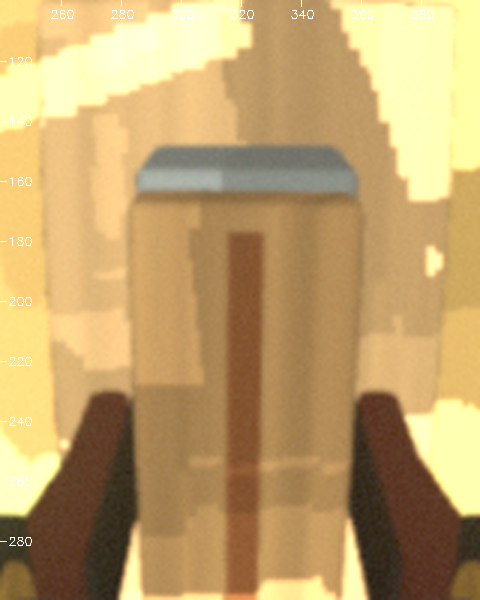

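View pics/s3g.png

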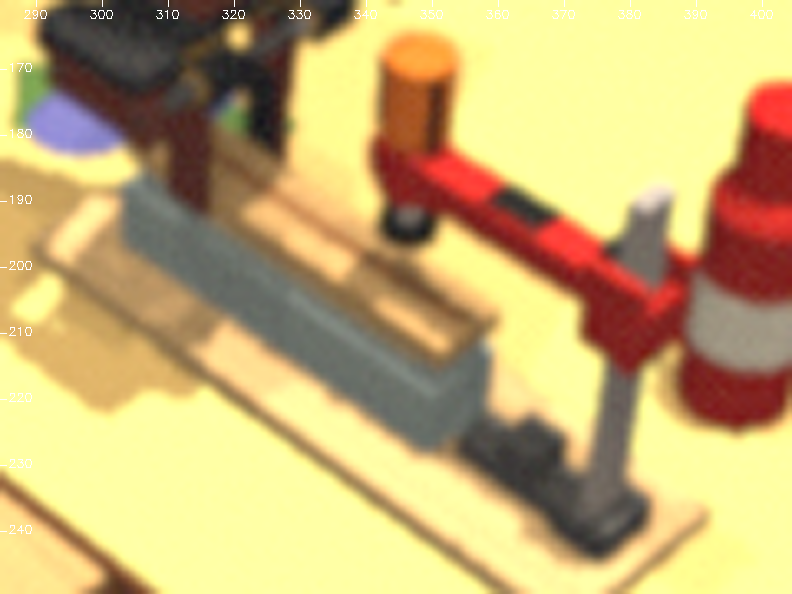

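View pics/t3g.png

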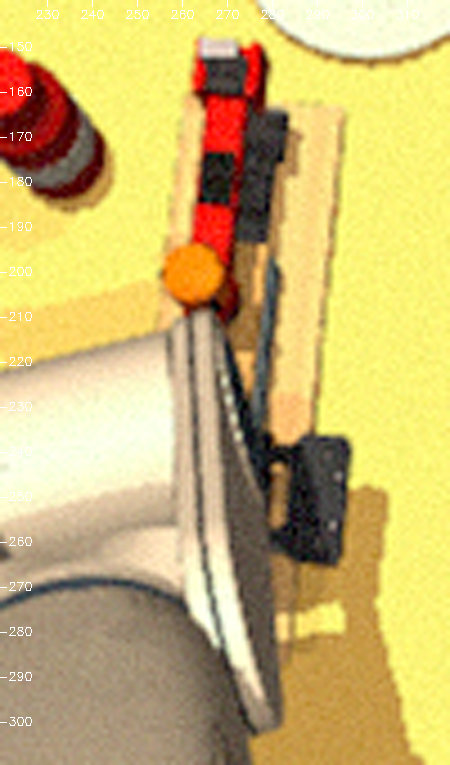

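```bash
python3 - <<'E'
from h import *
for u,v,z in [(137,168,54),(246,168,54),(355,168,54),(136,192,67.8),(357,192,67.8),(134,200,81.8),(245,200,81.8),(360,200,81.8),(140,191,54),(355,191,54),(245,235,81.8)]: print(u,v,z,px2w('wrist',240+u/3,100+v/3,z).round(1))
E
```

```text
137 168 54 [436.8 120.2  54. ]
246 168 54 [438.7 141.5  54. ]
355 168 54 [440.3 162.8  54. ]
136 192 67.8 [439.3 121.3  67.8]
357 192 67.8 [442.5 161.4  67.8]
134 200 81.8 [438.2 122.7  81.8]
245 200 81.8 [439.8 141.1  81.8]
360 200 81.8 [441.3 160.3  81.8]
140 191 54 [441.4 120.3  54. ]
355 191 54 [444.9 162.5  54. ]
245 235 81.8 [445.8 140.6  81.8]
```

Call:
move_arm([
  [-1, 0, -5, 0, 1],
  [-1.5, 0, -9, 0, 1],
  [-1.5, 0, -12, 0, 1],
  [-1.5, 0, -13.5, 0, 1],
  [-1.5, 0, -13.7, 0, 1],
  [-1.5, 0, -13.7, 0, 1],
])

```text
t: 5.88
ee_pos: [489.4, 135.7, 57.7]
orientation: [0.064, 1.57, -0.066]
ft_force: [-0.2, 0.6, -1.0]
width: 39.6
```

```bash
python3 - <<'E'
from h import *
state(); im=get_image('wrist'); cv2.imwrite('pics/w4.png',im); crop(im,240,100,400,300,3,'w4g.png',2)
E
```

```text
t 5.88 p [489.4 135.7  57.7] yaw(y axis) 1.488 tilt [ 0.    -0.001 -1.   ] F [-0.2  0.6 -1. ] w 39.6 q [ 0.25  0.52  1.98 -0.    0.64 -1.24]
```

View pics/w4g.png

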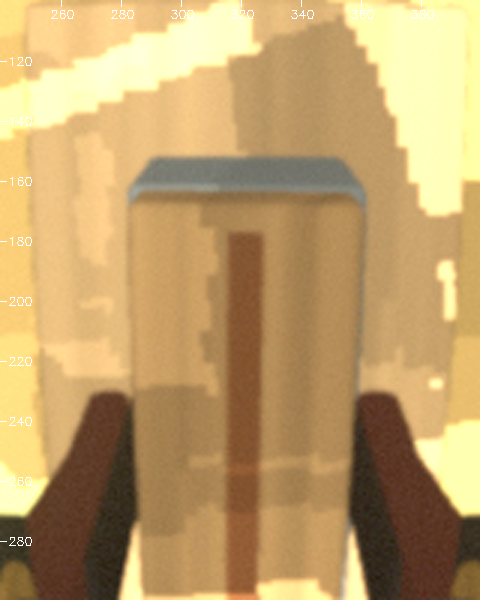

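Call:
move_arm([
  [0, 0, -0.4, 0, 0.6],
  [0, 0, -0.4, 0, 0.2],
  [0, 0, -0.4, 0, -0.3],
  [0, 0, -0.4, 0, -1],
  [0, 0, -0.4, 0, -1],
  [0, 0, -0.4, 0, -1],
  [0, 0, 40, 0, -1],
  [0, 0, 90, 0, -1],
  [0, 0, 90, 0, -1],
  [0, 0, 90, 0, -1],
])

```text
t: 7.18
ee_pos: [489.1, 135.6, 147.4]
orientation: [0.064, 1.57, -0.065]
ft_force: [-0.3, -0.5, 0.4]
width: 87.8
```

```bash
python3 - <<'E'
from h import *
state(); im=get_image('wrist'); cv2.imwrite('pics/w5.png',im); crop(im,220,100,420,360,3,'w5g.png',2)
im=get_image('scene'); cv2.imwrite('pics/s5.png',im); crop(im,285,160,405,250,6.6,'s5g.png',2.2)
E
```

```text
t 7.17 p [489.1 135.6 147.4] yaw(y axis) 1.488 tilt [ 0.    -0.001 -1.   ] F [-0.3 -0.5  0.4] w 87.8 q [ 0.25  0.36  1.94 -0.    0.84 -1.24]
```

View pics/w5g.png

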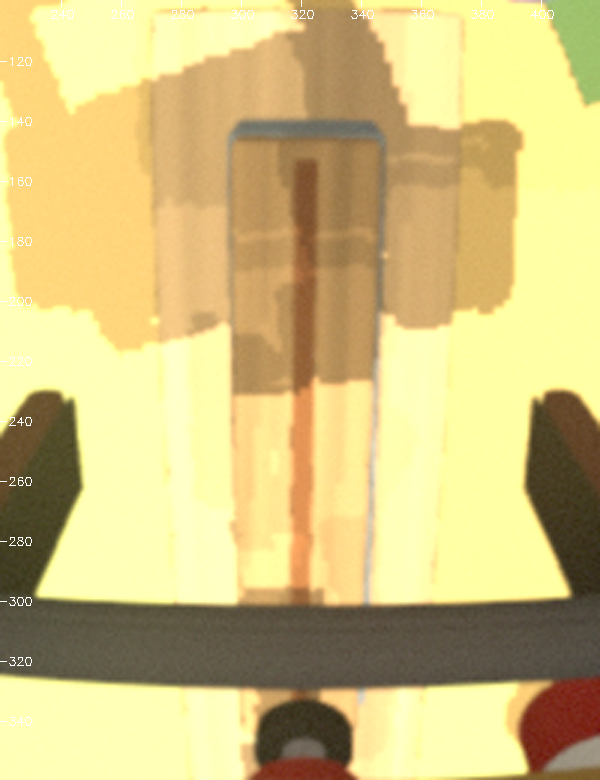

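View pics/s5g.png

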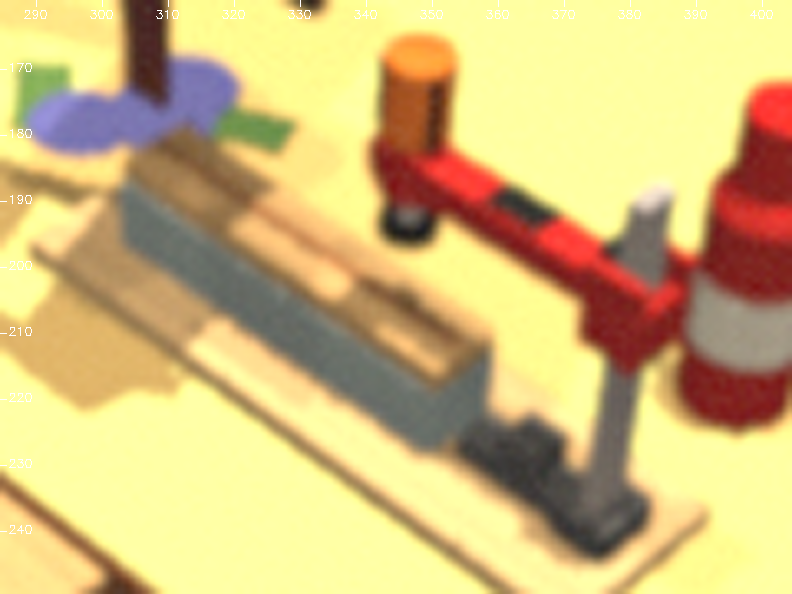

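Call:
move_arm([
  [0, 0, 60, 0, 1],
  [10, 0, 113, 0, 1],
  [60, -4, 113, 0, 1],
  [115, -9, 113, 0, 1],
  [160, -13.5, 113, 0, 1],
  [171, -13.5, 113, 0, 1],
  [171, -13.5, 113, 0, 1],
  [171, -13.5, 103, 0, 1],
  [171, -13.5, 83, 0, 1],
  [171, -13.5, 63, 0, 1],
  [171, -13.5, 58, 0, 1],
  [171, -13.5, 58, 0, 1],
])

```text
t: 8.78
ee_pos: [659.1, 122.0, 203.8]
orientation: [0.063, 1.573, -0.066]
ft_force: [-0.7, 0.2, 0.0]
width: 0.4
```

```bash
python3 - <<'E'
from h import *
state(); im=get_image('wrist'); cv2.imwrite('pics/w6.png',im); crop(im,0,0,640,400,1.25,'w6g.png',2)
im=get_image('scene'); cv2.imwrite('pics/s6.png',im); crop(im,285,110,425,250,5,'s6g.png',2.2)
E
```

```text
t 8.78 p [659.1 122.  203.8] yaw(y axis) 1.488 tilt [-0.003 -0.002 -1.   ] F [-0.7  0.2  0. ] w 0.4 q [ 0.17  0.51  1.53 -0.    1.1  -1.32]
```

View pics/w6g.png

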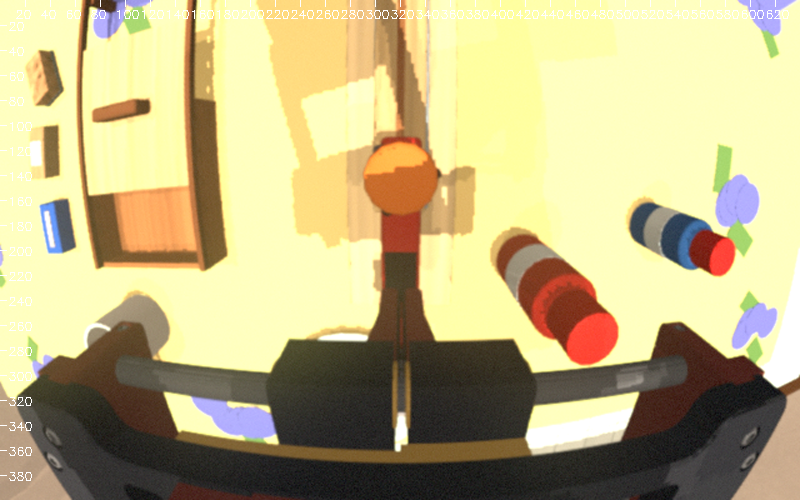

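View pics/s6g.png

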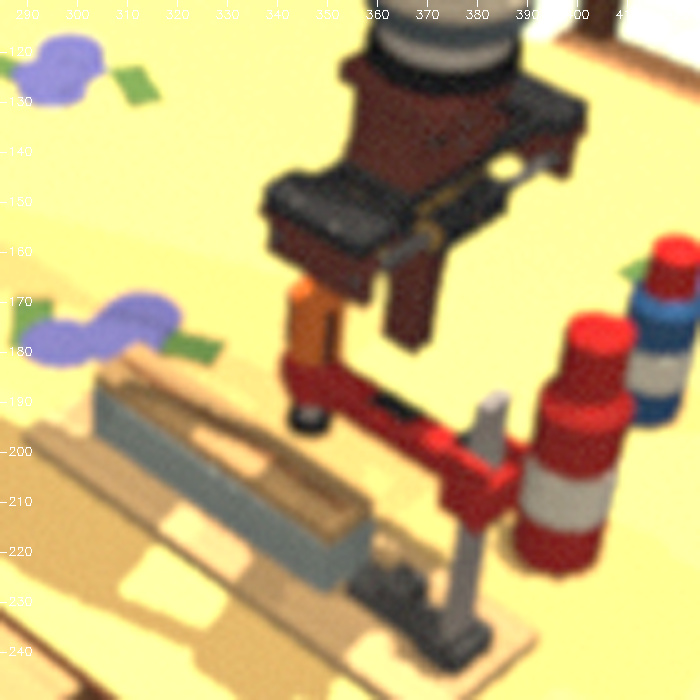

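```bash
python3 - <<'E'
from h import *
print(px2w('wrist',400/1.25,177/1.25,204), px2w('wrist',401/1.25,253/1.25,157),px2w('wrist',401/1.25,285/1.25,157))
E
```

```text
[597.40923243 127.53846099 204.        ] [645.23541778 123.98840434 157.        ] [664.74875147 122.37985495 157.        ]
```

Call:
move_arm([
  [0.5, 0, -15, 0, 1],
  [0.5, 0, -30, 0, 1],
  [0.5, 0, -40, 0, 1],
  [0.5, 0, -44, 0, 1],
  [0.5, 0, -47, 0, 1],
  [0.5, 0, -50, 0, 1],
  [0.5, 0, -53, 0, 1],
  [0.5, 0, -53, 0, 1],
])

```text
t: 9.88
ee_pos: [660.5, 122.0, 151.9]
orientation: [0.064, 1.571, -0.066]
ft_force: [-0.2, -0.3, -0.1]
width: 0.7
```

Call:
move_arm([
  [0, 0, -3, 0, 1],
  [0, 0, -6, 0, 1],
  [0, 0, -9, 0, 1],
  [0, 0, -12, 0, 1],
  [0, 0, -15, 0, 1],
])

```text
t: 10.5
ee_pos: [660.7, 122.1, 136.8]
orientation: [0.064, 1.57, -0.066]
ft_force: [-0.4, -0.7, 1.8]
width: 0.4
```

```bash
python3 - <<'E'
from h import *
state(); 
im=get_image('scene'); cv2.imwrite('pics/s7.png',im); crop(im,285,110,425,250,5,'s7g.png',2.2)
E
```

```text
t 10.5 p [660.7 122.1 136.8] yaw(y axis) 1.488 tilt [-0.    -0.001 -1.   ] F [-0.4 -0.7  1.8] w 0.4 q [ 0.17  0.59  1.57 -0.    0.98 -1.32]
```

View pics/s7g.png

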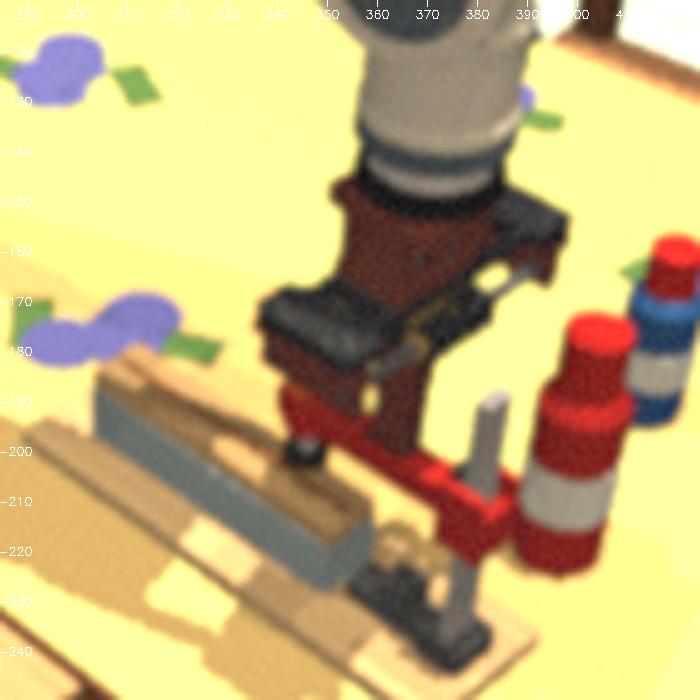

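Call:
move_arm([
  [0, 0, -4, 0, 1],
  [0, 0, -8, 0, 1],
  [0, 0, -12, 0, 1],
  [0, 0, -15, 0, 1],
  [0, 0, -17, 0, 1],
])

```text
t: 11.18
ee_pos: [660.7, 122.0, 119.2]
orientation: [0.064, 1.57, -0.066]
ft_force: [0.2, 1.0, 1.8]
width: 0.6
```

Call:
move_arm([
  [0, 0, -1, 0, 1],
  [0, 0, -2, 0, 1],
])

```text
t: 11.42
ee_pos: [660.9, 122.0, 117.9]
orientation: [0.064, 1.57, -0.066]
ft_force: [-1.2, -0.8, 8.8]
width: 0.3
```

Call:
move_arm([
  [0, 0, -1, 0, 1],
  [0, 0, -2, 0, 1],
])

```text
t: 11.68
ee_pos: [661.1, 122.1, 117.2]
orientation: [0.064, 1.569, -0.066]
ft_force: [-3.4, -0.8, 14.0]
width: 0.5
```

Call:
move_arm([
  [0, 0, -1.5, 0, 1],
  [0, 0, -3, 0, 1],
  [0, 0, -3, 0, 1],
])

```text
t: 12.05
ee_pos: [661.4, 122.1, 116.2]
orientation: [0.064, 1.569, -0.066]
ft_force: [-3.8, -0.9, 15.4]
width: 0.6
```

Call:
move_arm([
  [0, 0, -1.5, 0, 1],
  [0, 0, -3, 0, 1],
  [0, 0, -3, 0, 1],
])

```text
t: 12.42
ee_pos: [661.4, 122.1, 115.9]
orientation: [0.064, 1.568, -0.066]
ft_force: [-7.7, -1.5, 20.4]
width: 0.2
```

```bash
python3 - <<'E'
from h import *
state(); 
im=get_image('scene'); cv2.imwrite('pics/s8.png',im); crop(im,285,110,425,250,5,'s8g.png',2.2)
E
```

```text
t 12.43 p [661.4 122.1 115.9] yaw(y axis) 1.488 tilt [ 0.002 -0.001 -1.   ] F [-7.7 -1.5 20.4] w 0.2 q [ 0.17  0.61  1.58 -0.    0.94 -1.32]
```

View pics/s8g.png

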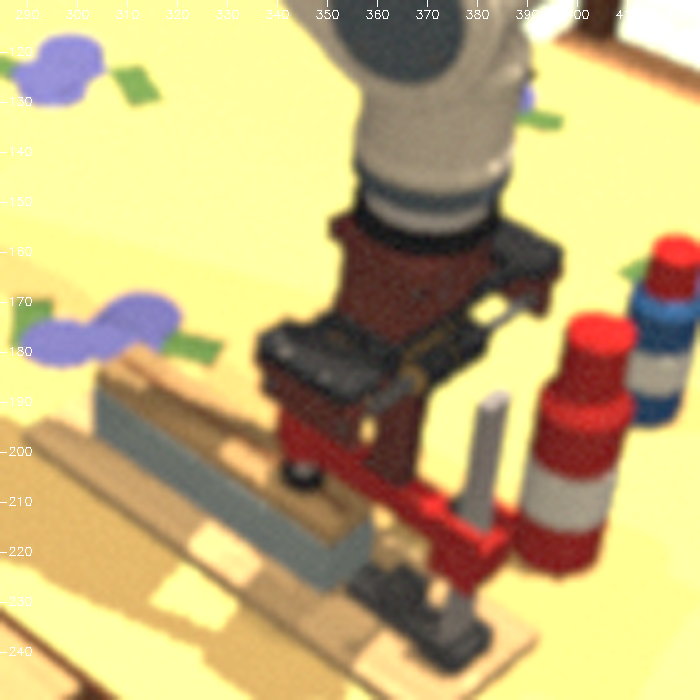

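Call:
move_arm([
  [0, 0, -2, 0, 1],
  [0, 0, -4, 0, 1],
  [0, 0, -4, 0, 1],
])

```text
t: 12.85
ee_pos: [661.5, 122.2, 115.7]
orientation: [0.064, 1.568, -0.065]
ft_force: [-9.8, -2.4, 27.6]
width: 0.7
```

Call:
move_arm([
  [0, 0, 10, 0, 1],
  [0, 0, 60, 0, 1],
  [0, 0, 115, 0, 0.5],
  [-30, 2, 115, 0, -1],
  [-62, 4.6, 115, 0, -1],
  [-62, 4.6, 115, 0, -1],
  [-62, 4.6, 105, 0, -1],
  [-62, 4.6, 105, 0, -1],
])

```text
t: 13.85
ee_pos: [599.7, 126.6, 219.2]
orientation: [0.064, 1.569, -0.066]
ft_force: [-0.2, -0.2, 0.3]
width: 57.0
```

```bash
python3 - <<'E'
from h import *
state(); im=get_image('wrist'); cv2.imwrite('pics/w9.png',im); crop(im,160,100,480,400,2.5,'w9g.png',2)
im=get_image('scene'); cv2.imwrite('pics/s9.png',im); crop(im,285,110,425,250,5,'s9g.png',2.2)
E
```

```text
t 13.85 p [599.7 126.6 219.2] yaw(y axis) 1.488 tilt [ 0.    -0.001 -1.   ] F [-0.2 -0.2  0.3] w 57.0 q [ 0.19  0.41  1.66 -0.    1.07 -1.3 ]
```

View pics/w9g.png

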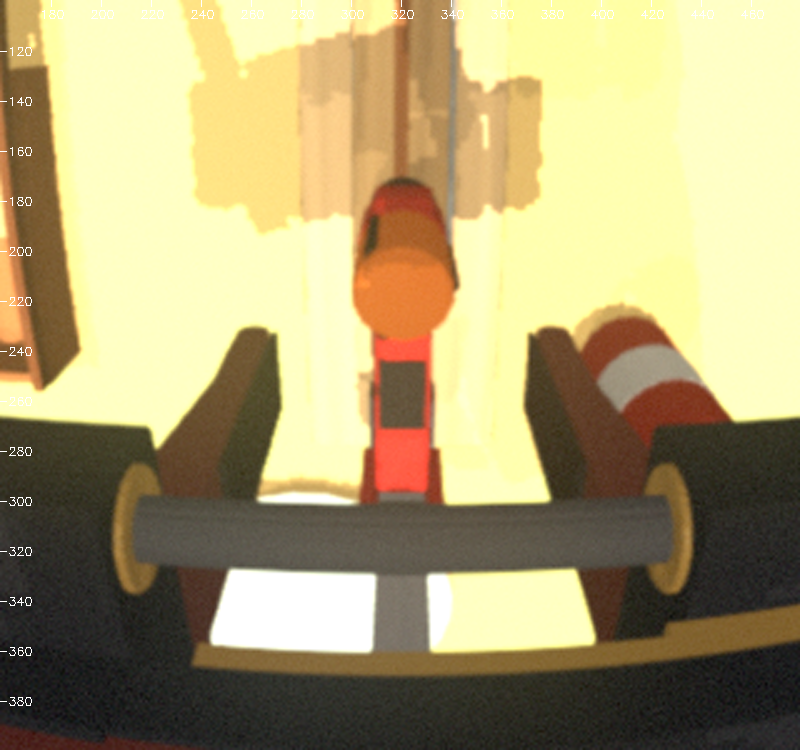

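View pics/s9g.png

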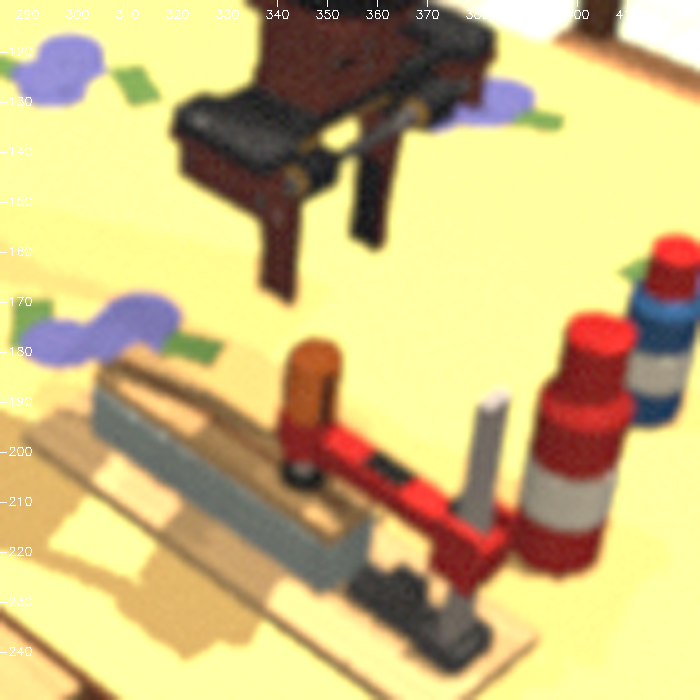

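```bash
python3 - <<'E'
from h import *
for u,v in [(405,292),(405,247),(405,340),(353,290),(457,290)]:
  print(px2w('wrist',160+u/2.5,100+v/2.5,164).round(1))
# scene: handle top center
print(px2w('scene',285+314/5,110+355/5,164))
E
```

```text
[599.2 128.4 164. ]
[585.2 129.5 164. ]
[614.8 127.1 164. ]
[597.3 112.9 164. ]
[599.9 144.  164. ]
[602.10714648 126.82050786 164.        ]
```

Call:
move_arm([
  [0, 1, 0, 0.18, -1],
  [0, 1, 0, 0.36, -1],
  [0, 1, 0, 0.54, -1],
  [0, 1, 0, 0.72, -1],
  [0, 1, -10, 0.9, -1],
  [0, 1, -40, 0.9, -1],
  [0, 1, -70, 0.9, -1],
  [0, 1, -85, 0.9, -1],
  [0, 1, -88, 0.9, -1],
  [0, 1, -88, 0.9, -1],
])

```text
t: 15.2
ee_pos: [600.6, 127.7, 132.5]
orientation: [-0.639, 1.472, 0.638]
ft_force: [-0.4, 0.3, 0.6]
width: 87.8
```

```bash
python3 - <<'E'
from h import *
state(); im=get_image('wrist'); cv2.imwrite('pics/w10.png',im); crop(im,160,100,480,400,2.5,'w10g.png',2)
E
```

```text
t 15.2 p [600.6 127.7 132.5] yaw(y axis) 2.388 tilt [ 0.003  0.001 -1.   ] F [-0.4  0.3  0.6] w 87.8 q [ 0.19  0.52  1.72  0.    0.91 -2.2 ]
```

View pics/w10g.png

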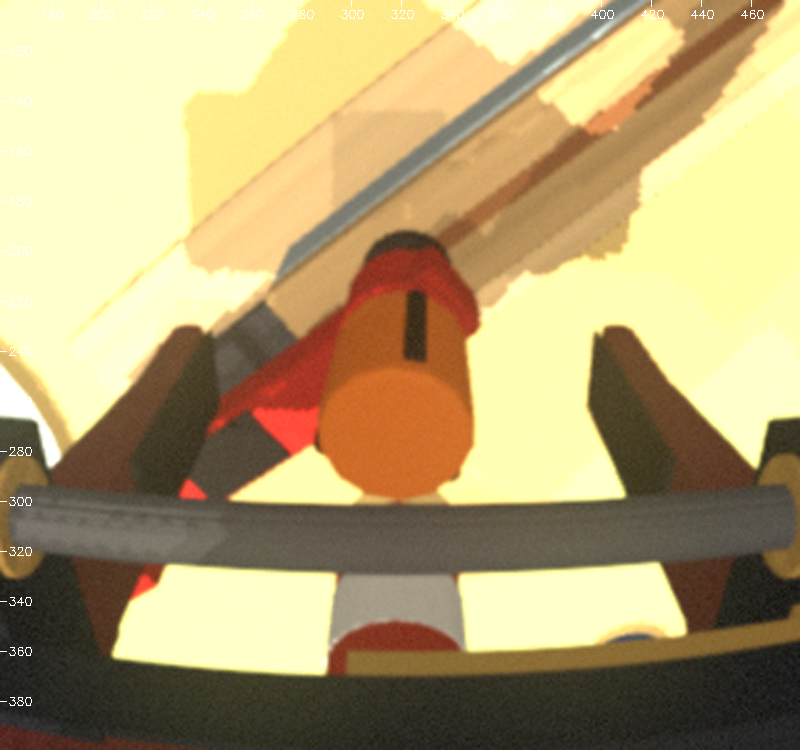

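```bash
python3 - <<'E'
from h import *
for u,v in [(397,432),(397,366),(397,499),(320,430),(473,430)]:
  print(px2w('wrist',160+u/2.5,100+v/2.5,164).round(1))
print(w2px('wrist',[600.6,127.7,151]),w2px('wrist',[600.6,127.7,164]))
E
```

```text
[598.5 126.9 164. ]
[588.7 116.5 164. ]
[609.6 138.6 164. ]
[609.3 116.5 164. ]
[587.5 136.8 164. ]
[317.09380678 263.64210192] [316.77670337 276.26106961]
```

Call:
move_arm([
  [-1, 0, -1, 0, -1],
  [-1, 0, -1, 0, 1],
  [-1, 0, -1, 0, 1],
  [-1, 0, -1, 0, 1],
  [-1, 0, -1, 0, 1],
  [-1, 0, -1, 0, 1],
  [-1, 0, -1, 0, 1],
])

```text
t: 16.12
ee_pos: [600.4, 127.5, 132.0]
orientation: [-0.64, 1.47, 0.637]
ft_force: [2.0, -1.4, -3.3]
width: 31.8
```

Call:
move_arm([
  [0, 0, 0, -0.15, 1],
  [0, 0, 0, -0.3, 1],
  [0, 0, 0, -0.45, 1],
  [0, 0, 0, -0.6, 1],
  [0, 0, 0, -0.75, 1],
  [0, 0, 0, -0.9, 1],
  [0, 0, 0, -0.9, 1],
])

```text
t: 17.0
ee_pos: [600.6, 126.9, 132.0]
orientation: [0.06, 1.566, -0.067]
ft_force: [1.9, -4.3, -0.3]
width: 31.4
```

```bash
python3 - <<'E'
from h import *
state(); print(ctrl.get_obs()['moment']); im=get_image('wrist'); cv2.imwrite('pics/w11.png',im); crop(im,160,100,480,400,2.5,'w11g.png',2)
E
```

```text
t 17.0 p [600.6 126.9 132. ] yaw(y axis) 1.49 tilt [ 0.003 -0.004 -1.   ] F [ 1.9 -4.3 -0.3] w 31.4 q [ 0.19  0.52  1.72 -0.01  0.9  -1.29]
[-1.05111918 -0.12183559 -0.01247189]
```

View pics/w11g.png

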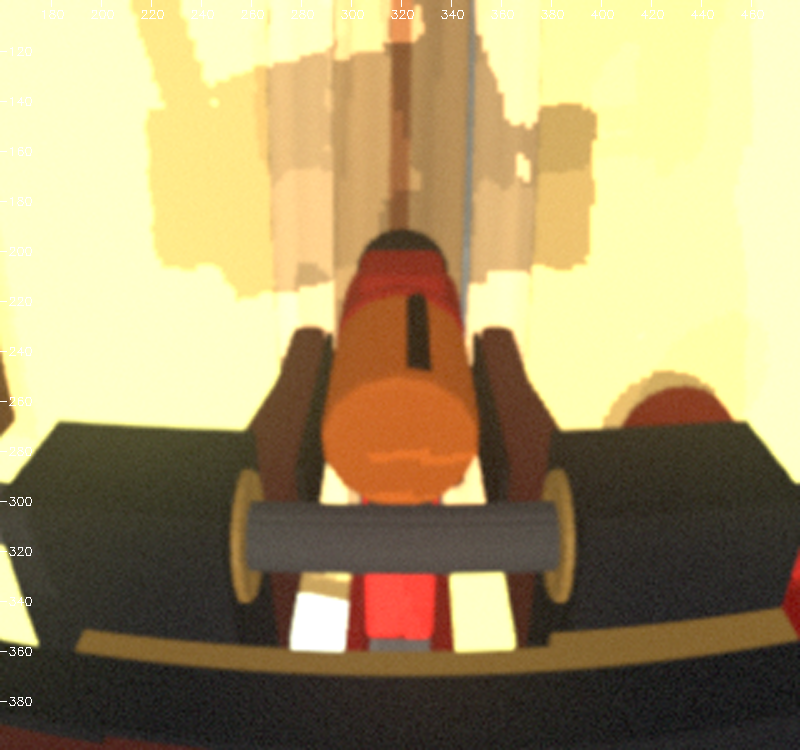

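Call:
move_arm([
  [0, -1, 0, -0.15, 1],
  [0, -1, 0, -0.3, 1],
  [0, -1, 0, -0.45, 1],
  [0, -1, 0, -0.6, 1],
  [0, -1, 0, -0.75, 1],
  [0, -1, 0, -0.9, 1],
  [0, -1, 0, -1.05, 1],
  [0, -1, 0, -1.2, 1],
  [0, -1, 0, -1.35, 1],
  [0, -1, 0, -1.5, 1],
  [0, -1, 0, -1.65, 1],
  [0, -1, 0, -1.65, 1],
])

```text
t: 18.55
ee_pos: [600.3, 126.6, 131.8]
orientation: [1.319, 1.134, -1.328]
ft_force: [1.8, 2.5, -1.2]
width: 31.3
```

```bash
python3 - <<'E'
from h import *
state(); print(ctrl.get_obs()['moment']); im=get_image('wrist'); cv2.imwrite('pics/w12.png',im); crop(im,160,100,480,400,2.5,'w12g.png',2)
E
```

```text
t 18.55 p [600.3 126.6 131.8] yaw(y axis) -0.156 tilt [-0.005 -0.002 -1.   ] F [ 1.8  2.5 -1.2] w 31.3 q [ 0.19  0.52  1.71 -0.    0.91  0.35]
[ 0.26425705  0.58920985 -0.04916602]
```

View pics/w12g.png

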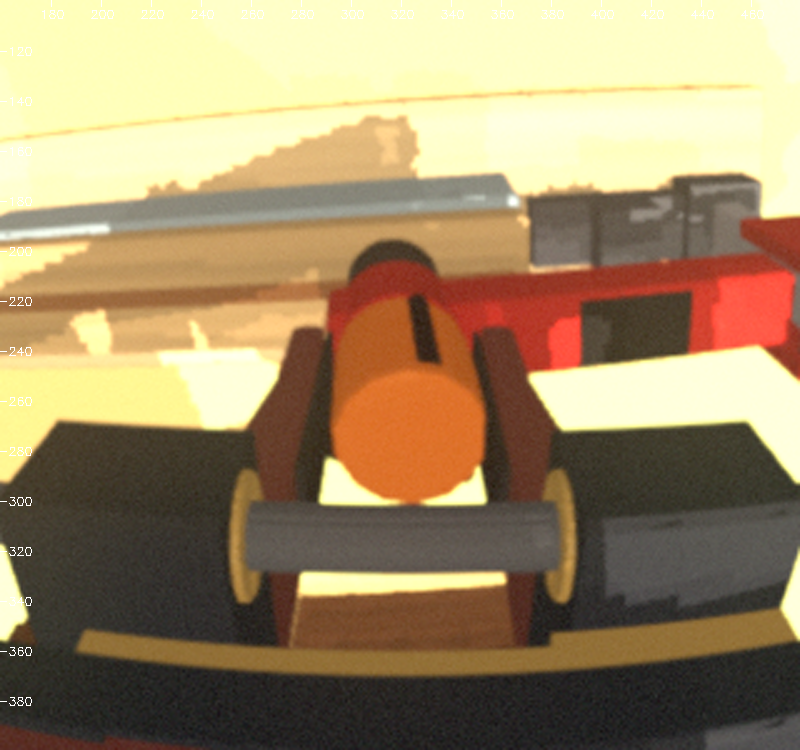

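Call:
move_arm([
  [0, 0, 0, -0.15, 1],
  [0, 0, 0, -0.3, 1],
  [0, 0, 0, -0.45, 1],
  [0, 0, 0, -0.6, 1],
  [0, 0, 0, -0.75, 1],
  [0, 0, 0, -0.9, 1],
  [0, 0, 0, -1.05, 1],
  [0, 0, 0, -1.2, 1],
  [0, 0, 0, -1.35, 1],
  [0, 0, 0, -1.5, 1],
  [0, 0, 0, -1.65, 1],
  [0, 0, 0, -1.65, 1],
])

```text
t: 20.1
ee_pos: [600.7, 126.4, 131.9]
orientation: [-2.097, 0.236, 2.1]
ft_force: [2.3, -1.0, -1.7]
width: 31.4
```

```bash
python3 - <<'E'
from h import *
state(); print(ctrl.get_obs()['moment']); im=get_image('wrist'); cv2.imwrite('pics/w13.png',im); crop(im,160,100,480,400,2.5,'w13g.png',2)
E
```

```text
t 20.1 p [600.7 126.4 131.9] yaw(y axis) -1.8 tilt [-0.001  0.005 -1.   ] F [ 2.3 -1.  -1.7] w 31.4 q [0.19 0.52 1.72 0.01 0.91 1.98]
[-0.50932105  0.04917718  0.00775735]
```

View pics/w13g.png

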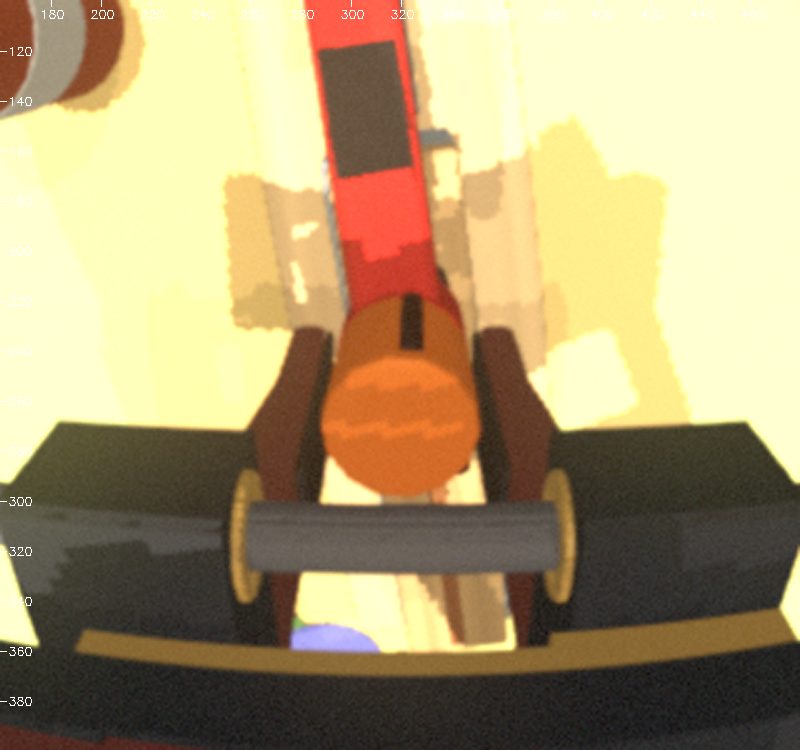

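Call:
move_arm([
  [0, 0, 0, 0, -1],
  [0, 0, 0, 0, -1],
  [0, 0, 0, 0, -1],
  [0, 0, 4, 0.17, -1],
  [0, 0, 4, 0.35, -1],
  [0, 0, 4, 0.53, -1],
  [0, 0, 4, 0.71, -1],
  [0, 0, 4, 0.89, -1],
  [0, 0, 4, 1.07, -1],
  [0, 0, 4, 1.25, -1],
  [0, 0, 4, 1.43, -1],
  [0, 0, 4, 1.6, -1],
])

```text
t: 21.65
ee_pos: [600.5, 126.4, 135.9]
orientation: [1.346, 1.115, -1.354]
ft_force: [0.2, 0.6, -0.1]
width: 87.8
```

Call:
move_arm([
  [0, 0, 0, 0.17, -1],
  [0, 0, 0, 0.35, -1],
  [0, 0, 0, 0.53, -1],
  [0, 0, 0, 0.71, -1],
  [0, 0, 0, 0.89, -1],
  [0, 0, 0, 1.07, -1],
  [0, 0, 0, 1.25, -1],
  [0, 0, 0, 1.43, -1],
  [0, 0, -4, 1.6, -1],
  [0, 0, -4, 1.7, -1],
  [0, 0, -4, 1.7, -1],
])

```text
t: 23.02
ee_pos: [600.4, 126.5, 131.9]
orientation: [0.046, 1.569, -0.054]
ft_force: [-0.4, -0.1, 1.0]
width: 87.8
```

```bash
python3 - <<'E'
from h import *
state(); im=get_image('wrist'); cv2.imwrite('pics/w14.png',im); crop(im,160,100,480,400,2.5,'w14g.png',2)
im=get_image('scene'); cv2.imwrite('pics/s14.png',im); crop(im,285,110,425,250,5,'s14g.png',2.2)
E
```

```text
t 23.02 p [600.4 126.5 131.9] yaw(y axis) 1.507 tilt [ 0.002 -0.005 -1.   ] F [-0.4 -0.1  1. ] w 87.8 q [ 0.19  0.52  1.72 -0.01  0.91 -1.31]
```

View pics/w14g.png

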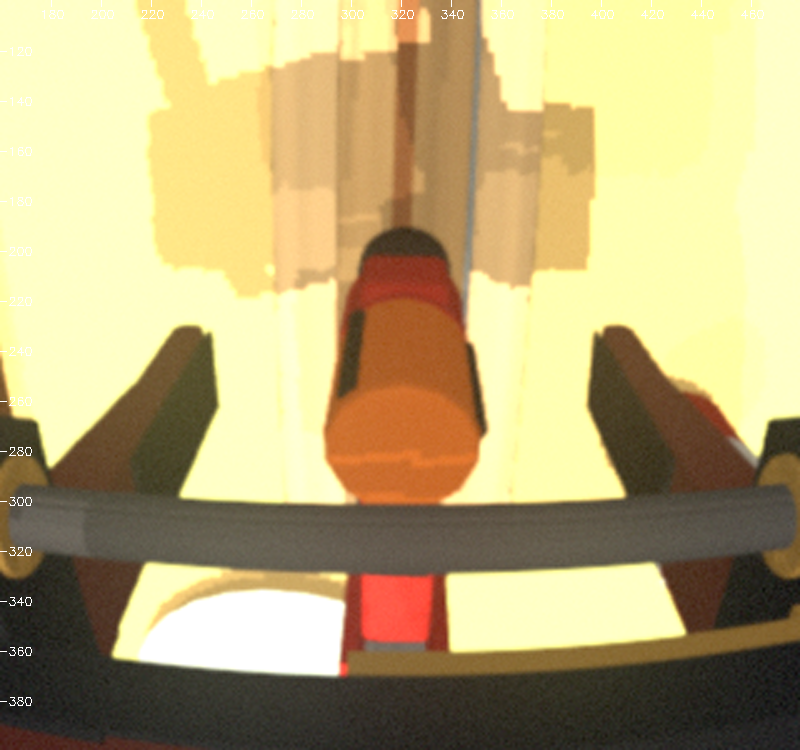

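View pics/s14g.png

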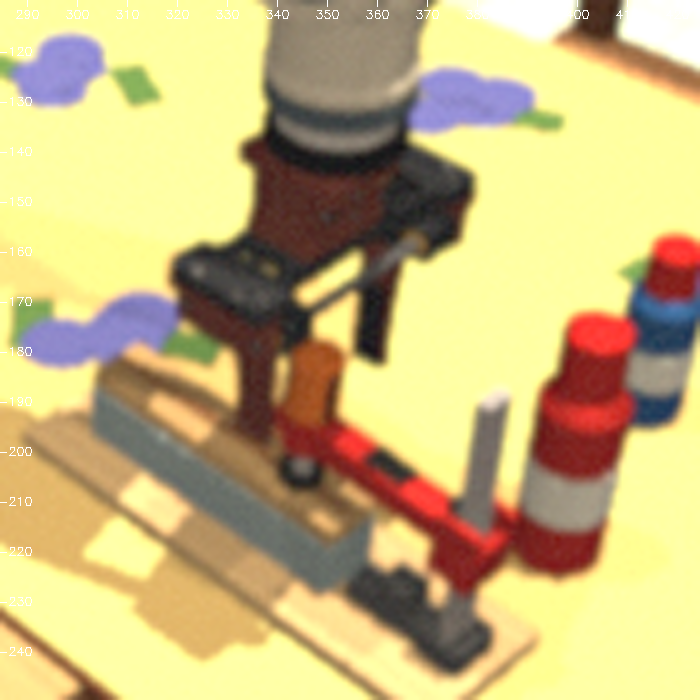

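Call:
move_arm([
  [0, 0, 0, 0, 1],
  [0, 0, 0, 0, 1],
  [0, 0, 0, 0, 1],
  [0, 0, 0, 0, 1],
  [0, 0, 0, 0, 1],
  [0, 0, 0, -0.15, 1],
  [0, 0, 0, -0.3, 1],
  [0, 0, 0, -0.45, 1],
  [0, 0, 0, -0.6, 1],
  [0, 0, 0, -0.75, 1],
  [0, 0, 0, -0.9, 1],
  [0, 0, 0, -1.05, 1],
])

```text
t: 24.62
ee_pos: [600.3, 126.6, 131.9]
orientation: [0.865, 1.391, -0.875]
ft_force: [2.4, 2.4, -0.4]
width: 31.7
```

Call:
move_arm([
  [0, 0, 0, -0.15, 1],
  [0, 0, 0, -0.3, 1],
  [0, 0, 0, -0.45, 1],
  [0, 0, 0, -0.6, 1],
  [0, 0, 0, -0.75, 1],
  [0, 0, 0, -0.9, 1],
  [0, 0, 0, -0.9, 1],
])

```text
t: 25.5
ee_pos: [601.3, 127.4, 132.0]
orientation: [1.531, 0.966, -1.536]
ft_force: [3.7, 4.3, -2.6]
width: 31.7
```

```bash
python3 - <<'E'
from h import *
state(); im=get_image('wrist'); cv2.imwrite('pics/w15.png',im); crop(im,160,100,480,400,2.5,'w15g.png',2)
im=get_image('top'); cv2.imwrite('pics/t15.png',im); crop(im,320,120,480,310,4,'t15g.png')
E
```

```text
t 25.5 p [601.3 127.4 132. ] yaw(y axis) -0.45 tilt [-0.004  0.002 -1.   ] F [ 3.7  4.3 -2.6] w 31.7 q [0.19 0.52 1.71 0.   0.91 0.64]
```

View pics/w15g.png

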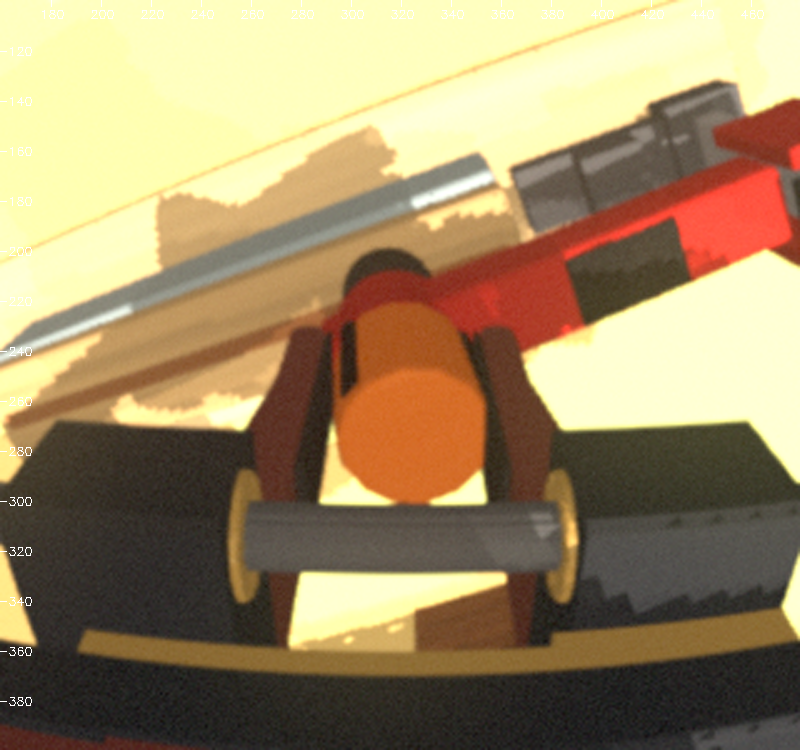

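View pics/t15g.png

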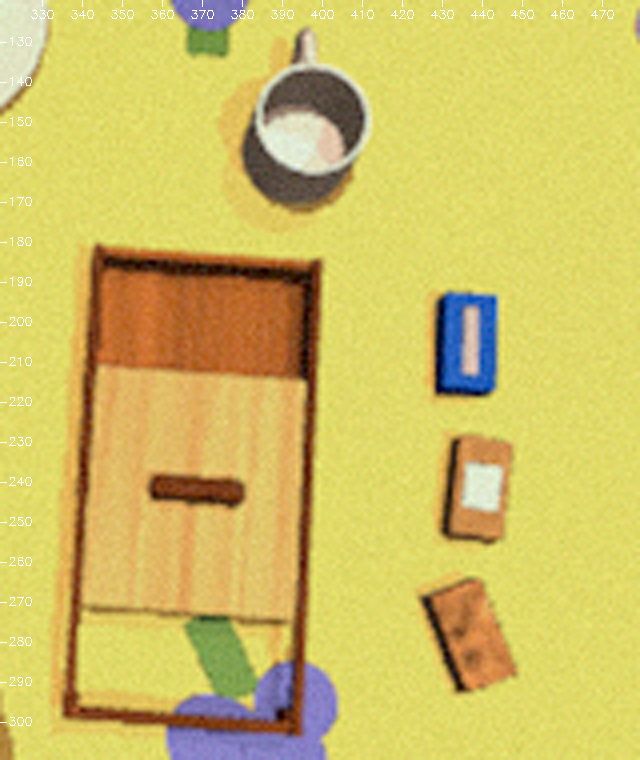

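Call:
move_arm([
  [0, 0, 0, 0, -1],
  [0, 0, 0, 0, -1],
  [0, 0, 0, 0, -1],
  [0, 0, 40, 0, -1],
  [0, 0, 90, 0.1, -1],
  [-20, -50, 110, 0.2, -1],
  [-40, -110, 100, 0.3, -1],
  [-60, -170, 70, 0.373, -1],
  [-80, -220, 30, 0.373, -1],
  [-85, -254, 0, 0.373, -1],
  [-85, -254, 0, 0.373, -1],
  [-85, -254, 0, 0.373, -1],
])

```text
t: 27.1
ee_pos: [516.7, -126.6, 132.4]
orientation: [1.263, 1.175, -1.268]
ft_force: [0.5, -0.3, 1.1]
width: 87.7
```

```bash
python3 - <<'E'
from h import *
state(); im=get_image('wrist'); cv2.imwrite('pics/w16.png',im); crop(im,0,0,640,400,1.25,'w16g.png',1.7)
im=get_image('scene'); cv2.imwrite('pics/s16.png',im); crop(im,285,110,425,250,5,'s16g.png',2.2)
E
```

```text
t 27.1 p [ 516.7 -126.6  132.4] yaw(y axis) -0.076 tilt [-0.004  0.    -1.   ] F [ 0.5 -0.3  1.1] w 87.7 q [-0.26  0.42  1.9  -0.    0.83 -0.19]
```

View pics/w16g.png

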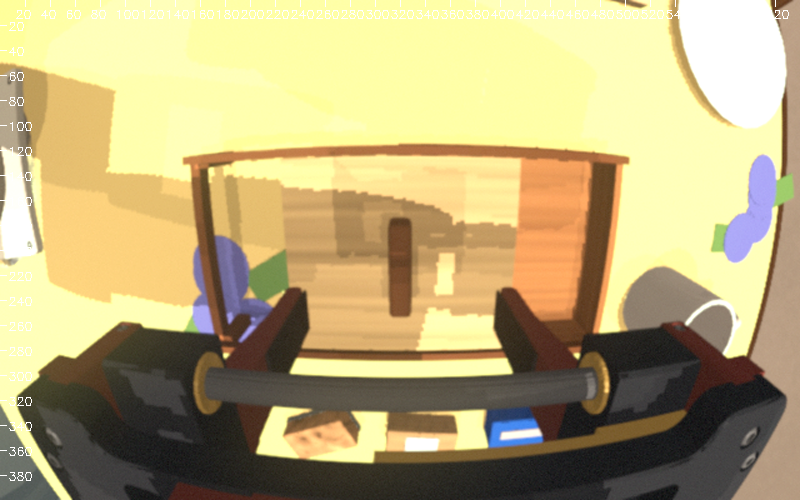

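View pics/s16g.png

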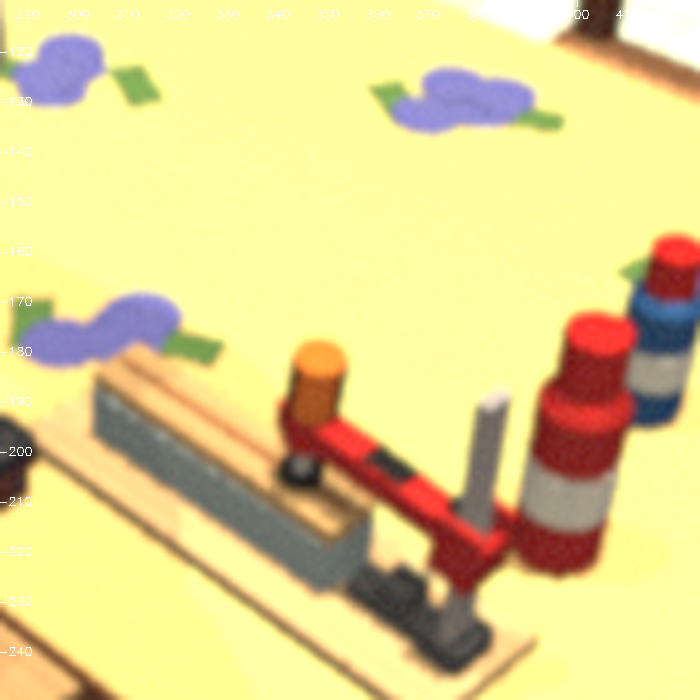

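```bash
python3 - <<'E'
from h import *
for n,u,v,z in [('rib+y',400,218,76),('rib-y',400,316,76),('rib near',389,267,76),('rib far',412,267,76),('corner near+y',186,160,54),('far+y',629,160,54),('+y wall mid',405,146,54),('cover far edge',517,200,50),('cover far edge',513,300,50),('-y wall mid top inner',400,352,54)]:
  print(n,px2w('wrist',u/1.25,v/1.25,z).round(1))
E
```

```text
rib+y [517.4 -93.9  76. ]
rib-y [ 512.7 -156.5   76. ]
rib near [ 508.5 -123.3   76. ]
rib far [ 522.3 -124.3   76. ]
corner near+y [372.9 -44.4  54. ]
far+y [679.5 -66.3  54. ]
+y wall mid [523.4 -53.2  54. ]
cover far edge [594.7 -92.3  50. ]
cover far edge [ 592.8 -164.    50. ]
-y wall mid top inner [ 509.5 -196.8   54. ]
```

Call:
move_arm([
  [-1, 2, -40, 0, -1],
  [-1, 2, -70, 0, -1],
  [-1, 2, -78, 0, -1],
  [-1, 2, -78, 0, -1],
  [-1, 2, -78, 0, 1],
  [-1, 2, -78, 0, 1],
  [-1, 2, -78, 0, 1],
  [-1, 2, -78, 0, 1],
  [-1, 2, -78, 0, 1],
  [-1, 2, -78, 0, 1],
  [-1, 2, -78, 0, 1],
])

```text
t: 28.58
ee_pos: [516.4, -123.9, 55.0]
orientation: [1.263, 1.175, -1.266]
ft_force: [0.3, -0.8, -0.3]
width: 21.2
```

Call:
move_arm([
  [0, 0, 0, 0, 1],
  [0, 0, 0, 0, 1],
  [0, 0, 0, 0, 1],
])

```text
t: 28.95
ee_pos: [516.3, -123.9, 55.0]
orientation: [1.262, 1.175, -1.266]
ft_force: [0.0, -0.0, -0.4]
width: 13.5
```

Call:
move_arm([
  [-12, 1, 0, 0, 1],
  [-24, 2, 0, 0, 1],
  [-36, 3, 0, 0, 1],
  [-48, 4, 0, 0, 1],
  [-60, 4.5, 0, 0, 1],
  [-68, 5, 0, 0, 1],
  [-68, 5, 0, 0, 1],
  [-68, 5, 0, 0, 1],
])

```text
t: 29.95
ee_pos: [447.7, -118.8, 55.0]
orientation: [1.262, 1.176, -1.267]
ft_force: [-2.0, -2.2, -0.4]
width: 13.8
```

Call:
move_arm([
  [0, 0, 0, 0, -1],
  [0, 0, 0, 0, -1],
  [0, 0, 0, 0, -1],
  [0, 0, 40, -0.17, -1],
  [0, 0, 90, -0.35, -1],
  [40, -40, 95, -0.53, -1],
  [80, -80, 95, -0.71, -1],
  [120, -120, 95, -0.89, -1],
  [150, -160, 95, -1.07, -1],
  [169, -197, 95, -1.25, -1],
  [169, -197, 95, -1.43, -1],
  [169, -197, 95, -1.58, -1],
])

```text
t: 31.45
ee_pos: [616.6, -316.2, 149.3]
orientation: [-2.173, 0.092, 2.174]
ft_force: [0.6, 0.2, -0.7]
width: 87.3
```

```bash
python3 - <<'E'
from h import *
state(); im=get_image('wrist'); cv2.imwrite('pics/w17.png',im); crop(im,0,0,640,400,1.25,'w17g.png',1.7)
im=get_image('top'); cv2.imwrite('pics/t17.png',im); crop(im,320,120,480,310,4,'t17g.png')
E
```

```text
t 31.45 p [ 616.6 -316.2  149.3] yaw(y axis) -1.661 tilt [-0.     0.005 -1.   ] F [ 0.6  0.2 -0.7] w 87.3 q [-0.49  0.6   1.51  0.    1.03  1.17]
```

View pics/w17g.png

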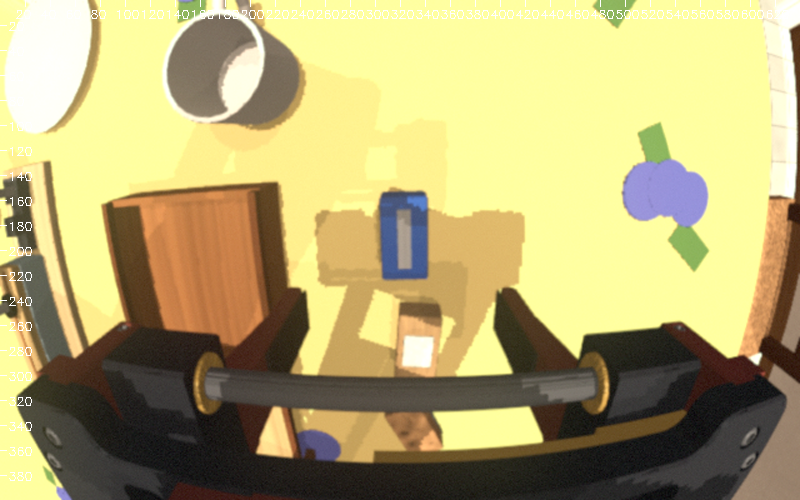

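View pics/t17g.png

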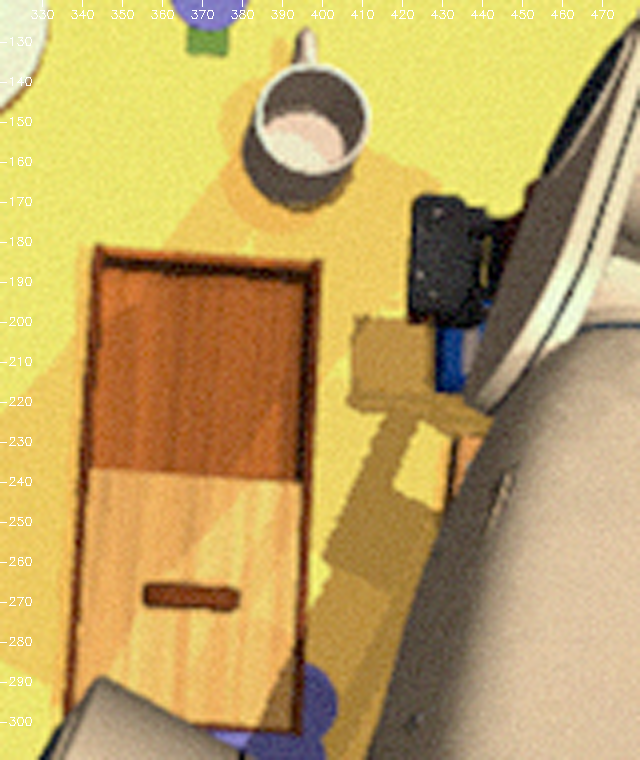

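```bash
python3 - <<'E'
from h import *
for n,u,v,z in [('p',382,204,30),('p',427,205,30),('p',427,278,30),('p',383,277,30),('h',400,316,30),('h',438,316,30),('h',398,375,30),('h',436,377,30)]:
  print(n,px2w('wrist',u/1.25,v/1.25,z).round(1))
E
```

```text
p [ 644.4 -303.    30. ]
p [ 640.9 -336.    30. ]
p [ 583.5 -332.2   30. ]
p [ 587.2 -298.1   30. ]
h [ 552.4 -308.4   30. ]
h [ 549.7 -339.1   30. ]
h [ 494.2 -301.6   30. ]
h [ 488.9 -334.8   30. ]
```

Call:
move_arm([
  [0, -1, -60, 0, -1],
  [0, -1, -110, 0, -1],
  [0, -1, -138, 0, -1],
  [0, -1, -145, 0, -1],
  [0, -1, -145, 0, -1],
  [0, -1, -145, 0, 1],
  [0, -1, -145, 0, 1],
  [0, -1, -145, 0, 1],
  [0, -1, -145, 0, 1],
  [0, -1, -145, 0, 1],
  [0, -1, -145, 0, 1],
  [0, -1, -145, 0, 1],
])

```text
t: 33.05
ee_pos: [616.6, -316.9, 4.6]
orientation: [-2.175, 0.087, 2.176]
ft_force: [-0.2, -0.8, 2.1]
width: 35.7
```

Call:
move_arm([
  [0, 0, 30, 0, 1],
  [0, 0, 70, 0, 1],
  [0, 0, 85, 0, 1],
  [5, 50, 85, 0.01, 1],
  [10, 105, 85, 0.01, 1],
  [15, 160, 85, 0.01, 1],
  [17.5, 200, 85, 0.01, 1],
  [17.5, 208, 85, 0.01, 1],
  [17.5, 208, 85, 0.01, 1],
])

```text
t: 34.17
ee_pos: [633.8, -108.7, 89.0]
orientation: [-2.18, 0.076, 2.183]
ft_force: [-0.4, -0.7, -0.1]
width: 36.1
```

```bash
python3 - <<'E'
from h import *
state(); im=get_image('wrist'); cv2.imwrite('pics/w18.png',im); crop(im,0,0,640,400,1.25,'w18g.png',1.7)
E
```

```text
t 34.17 p [ 633.8 -108.7   89. ] yaw(y axis) -1.645 tilt [-0.001  0.005 -1.   ] F [-0.4 -0.7 -0.1] w 36.1 q [-0.19  0.62  1.66  0.01  0.87  1.45]
```

View pics/w18g.png

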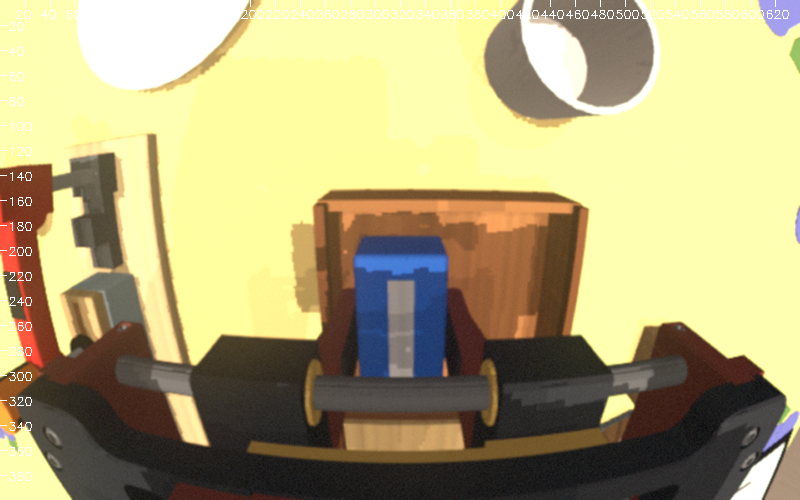

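```bash
python3 - <<'E'
from h import *
u=np.array([.9972,-.075]);v_=np.array([.075,.9972]);o=np.array([595,-135.7])
for n,a,b,z in [('far outer L',330,191,54),('far outer R',550,193,54),('far inner',445,203,54),('+y outer',316,206,54),('-y outer',588,208,54),('+y inner',328,215,54),('-y inner',576,216,54)]:
  for zz in (44,54):
    p=px2w('wrist',a/1.25,b/1.25,zz)[:2]; print(n,zz,p.round(1),'box',((p-o)@u).round(1),((p-o)@v_).round(1))
E
```

```text
far outer L 44 [683.8 -73.6] box 83.9 68.6
far outer L 54 [685.1 -75.6] box 85.3 66.6
far outer R 44 [ 674.8 -196.4] box 84.2 -54.6
far outer R 54 [ 676.5 -192.5] box 85.5 -50.5
far inner 44 [ 672.4 -135.7] box 77.1 5.8
far inner 54 [ 674.2 -134.7] box 78.9 7.0
+y outer 44 [676.2 -64.8] box 75.7 76.8
+y outer 54 [677.8 -67.2] box 77.5 74.5
-y outer 44 [ 665.  -221.4] box 76.3 -80.2
-y outer 54 [ 667.2 -216.3] box 78.0 -74.9
+y inner 44 [670.6 -71. ] box 70.5 70.2
+y inner 54 [672.5 -73.1] box 72.6 68.2
-y inner 44 [ 660.6 -213.4] box 71.2 -72.6
-y inner 54 [ 663.  -208.7] box 73.2 -67.7
```

Call:
move_arm([
  [0, 0, -30, 0, 1],
  [0, 0, -60, 0, 1],
  [0, 0, -73, 0, 1],
  [0, 0, -77.5, 0, 1],
  [0, 0, -78, 0, 1],
  [0, 0, -78, 0, 1],
  [0, 0, -78, 0, 0],
  [0, 0, -78, 0, 0],
  [0, 0, -78, 0, 0],
  [0, 0, -40, 0, 0],
  [0, 0, 10, 0, 0],
  [0, 0, 40, 0, -0.5],
])

```text
t: 35.72
ee_pos: [634.8, -109.6, 131.7]
orientation: [-2.183, 0.077, 2.179]
ft_force: [0.5, 0.3, -0.2]
width: 50.7
```

Call:
move_arm([
  [-30, -50, 0, 0, -1],
  [-60, -105, 0, 0, -1],
  [-90, -160, 0, -0.05, -1],
  [-114, -209, 0, -0.07, -1],
  [-114, -209, 0, -0.07, -1],
  [-114, -209, 0, -0.07, -1],
])

```text
t: 36.48
ee_pos: [520.8, -318.4, 131.7]
orientation: [-2.146, 0.152, 2.142]
ft_force: [0.2, -0.2, 0.6]
width: 87.8
```

```bash
python3 - <<'E'
from h import *
state(); im=get_image('wrist'); cv2.imwrite('pics/w19.png',im); crop(im,0,0,640,400,1.25,'w19g.png',1.7)
im=get_image('top'); cv2.imwrite('pics/t19.png',im); crop(im,320,120,480,310,4,'t19g.png')
E
```

```text
t 36.48 p [ 520.8 -318.4  131.7] yaw(y axis) -1.716 tilt [ 0.002  0.004 -1.   ] F [ 0.2 -0.2  0.6] w 87.8 q [-0.57  0.52  1.72  0.01  0.9   1.14]
```

View pics/w19g.png

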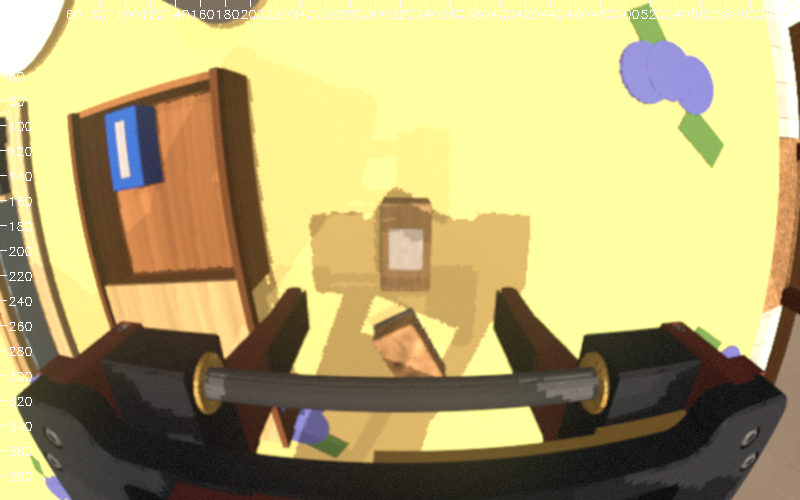

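View pics/t19g.png

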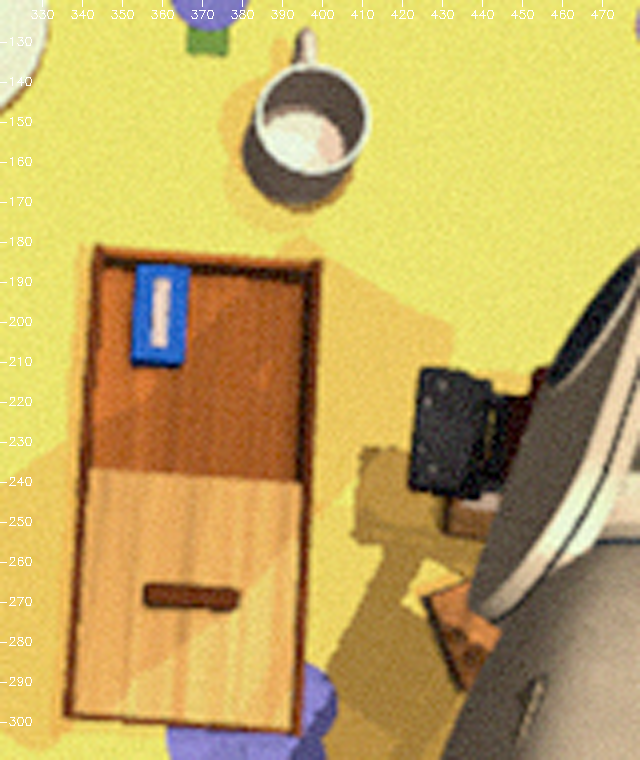

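```bash
python3 - <<'E'
from h import *
P=np.array([px2w('wrist',u/1.25,v/1.25,30)[:2] for u,v in [(380,206),(432,207),(430,290),(382,290)]]); print(P.round(1),P.mean(0).round(1))
print(np.arctan2(*(P[0]+P[1]-P[2]-P[3])[::-1]))
E
```

```text
[[ 551.8 -306.2]
 [ 546.  -341.8]
 [ 484.7 -332.9]
 [ 489.8 -297.8]] [ 518.1 -319.7]
-0.1394895495627969
```

Call:
move_arm([
  [-2, -1, -60, 0, -1],
  [-2, -1, -105, 0, -1],
  [-2, -1, -122, 0, -1],
  [-2, -1, -127, 0, -1],
  [-2, -1, -127, 0, -1],
  [-2, -1, -127, 0, 1],
  [-2, -1, -127, 0, 1],
  [-2, -1, -127, 0, 1],
  [-2, -1, -127, 0, 1],
  [-2, -1, -127, 0, 1],
  [-2, -1, -127, 0, 1],
  [-2, -1, -127, 0, 1],
])

```text
t: 38.08
ee_pos: [519.4, -318.5, 4.6]
orientation: [-2.147, 0.15, 2.143]
ft_force: [-0.1, -0.4, 0.3]
width: 35.6
```

Call:
move_arm([
  [0, 0, 30, 0, 1],
  [0, 0, 70, 0, 1],
  [0, 0, 85, 0, 1],
  [35, 40, 85, 0.03, 1],
  [70, 85, 85, 0.07, 1],
  [100, 130, 85, 0.07, 1],
  [109, 150, 85, 0.07, 1],
  [109, 150, 85, 0.07, 1],
  [109, 150, 85, 0.07, 1],
])

```text
t: 39.2
ee_pos: [627.4, -169.5, 89.2]
orientation: [-2.182, 0.076, 2.181]
ft_force: [-0.6, 0.1, -2.0]
width: 36.0
```

```bash
python3 - <<'E'
from h import *
state(); im=get_image('wrist'); cv2.imwrite('pics/w20.png',im); crop(im,0,0,640,400,1.25,'w20g.png',1.7)
E
```

```text
t 39.2 p [ 627.4 -169.5   89.2] yaw(y axis) -1.645 tilt [ 0.001  0.004 -1.   ] F [-0.6  0.1 -2. ] w 36.0 q [-0.28  0.62  1.65  0.01  0.87  1.36]
```

View pics/w20g.png

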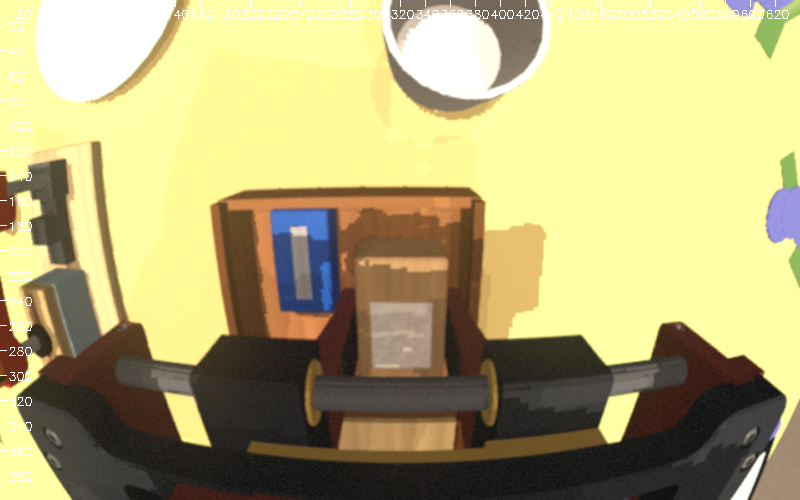

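Call:
move_arm([
  [0, 1, -30, 0, 1],
  [0, 1, -60, 0, 1],
  [0, 1, -73, 0, 1],
  [0, 1, -77.5, 0, 1],
  [0, 1, -78.2, 0, 1],
  [0, 1, -78.2, 0, 1],
  [0, 1, -78.2, 0, 0],
  [0, 1, -78.2, 0, 0],
  [0, 1, -78.2, 0, 0],
  [0, 1, -40, 0, 0],
  [0, 1, 10, 0, 0],
  [0, 1, 40, 0, -0.5],
])

```text
t: 40.75
ee_pos: [628.3, -169.1, 131.9]
orientation: [-2.185, 0.078, 2.178]
ft_force: [0.8, 0.3, 0.3]
width: 50.7
```

Call:
move_arm([
  [-40, -30, 0, 0.1, -1],
  [-90, -60, 0, 0.2, -1],
  [-140, -90, 0, 0.35, -1],
  [-190, -130, 0, 0.465, -1],
  [-204, -140, 0, 0.465, -1],
  [-204, -140, 0, 0.465, -1],
  [-204, -140, 0, 0.465, -1],
])

```text
t: 41.62
ee_pos: [425.6, -308.7, 132.0]
orientation: [2.012, 0.401, -2.006]
ft_force: [0.4, -0.5, -0.0]
width: 87.5
```

```bash
python3 - <<'E'
from h import *
state(); im=get_image('wrist'); cv2.imwrite('pics/w21.png',im); crop(im,0,0,640,400,1.25,'w21g.png',1.7)
E
```

```text
t 41.62 p [ 425.6 -308.7  132. ] yaw(y axis) -1.18 tilt [ 0.002  0.004 -1.   ] F [ 0.4 -0.5 -0. ] w 87.5 q [-0.65  0.41  1.91  0.01  0.82  0.52]
```

View pics/w21g.png

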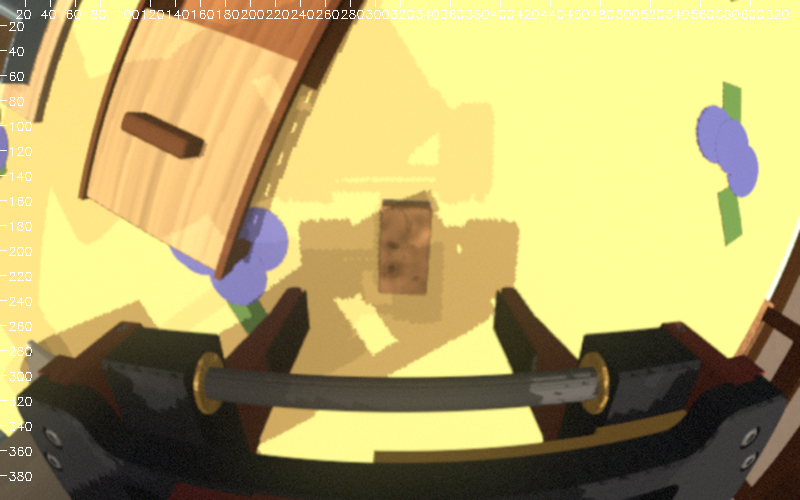

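```bash
python3 - <<'E'
from h import *
P=np.array([px2w('wrist',u/1.25,v/1.25,30)[:2] for u,v in [(379,209),(431,209),(428,293),(379,292)]]); print(P.round(1),P.mean(0).round(1))
print(np.arctan2(*(P[0]+P[1]-P[2]-P[3])[::-1]))
E
```

```text
[[ 444.3 -282.4]
 [ 458.1 -315.8]
 [ 399.6 -339. ]
 [ 386.5 -305.2]] [ 422.1 -310.6]
0.3768158564763304
```

Call:
move_arm([
  [-3, -2, -60, -0.012, -1],
  [-3, -2, -105, -0.012, -1],
  [-3, -2, -122, -0.012, -1],
  [-3, -2, -127.3, -0.012, -1],
  [-3, -2, -127.3, -0.012, -1],
  [-3, -2, -127.3, -0.012, 1],
  [-3, -2, -127.3, -0.012, 1],
  [-3, -2, -127.3, -0.012, 1],
  [-3, -2, -127.3, -0.012, 1],
  [-3, -2, -127.3, -0.012, 1],
  [-3, -2, -127.3, -0.012, 1],
  [-3, -2, -127.3, -0.012, 1],
])

```text
t: 43.18
ee_pos: [422.7, -310.5, 4.6]
orientation: [2.019, 0.391, -2.012]
ft_force: [-0.8, -0.2, 0.8]
width: 36.2
```

Call:
move_arm([
  [0, 0, 30, 0, 1],
  [0, 0, 70, 0, 1],
  [0, 0, 85, 0, 1],
  [30, 40, 85, -0.1, 1],
  [60, 80, 85, -0.22, 1],
  [95, 125, 85, -0.34, 1],
  [130, 165, 85, -0.45, 1],
  [139, 177, 85, -0.45, 1],
  [139, 177, 85, -0.45, 1],
  [139, 177, 85, -0.45, 1],
])

```text
t: 44.42
ee_pos: [560.4, -134.4, 89.1]
orientation: [-2.186, 0.074, 2.181]
ft_force: [0.1, -0.0, -0.5]
width: 36.3
```

```bash
python3 - <<'E'
from h import *
state(); im=get_image('wrist'); cv2.imwrite('pics/w22.png',im); crop(im,160,80,480,380,2.5,'w22g.png',1.8)
im=get_image('top'); cv2.imwrite('pics/t22.png',im); crop(im,320,160,480,310,5,'t22g.png')
E
```

```text
t 44.42 p [ 560.4 -134.4   89.1] yaw(y axis) -1.642 tilt [ 0.002  0.003 -1.   ] F [ 0.1 -0.  -0.5] w 36.3 q [-0.26  0.54  1.82  0.    0.78  1.38]
```

View pics/w22g.png

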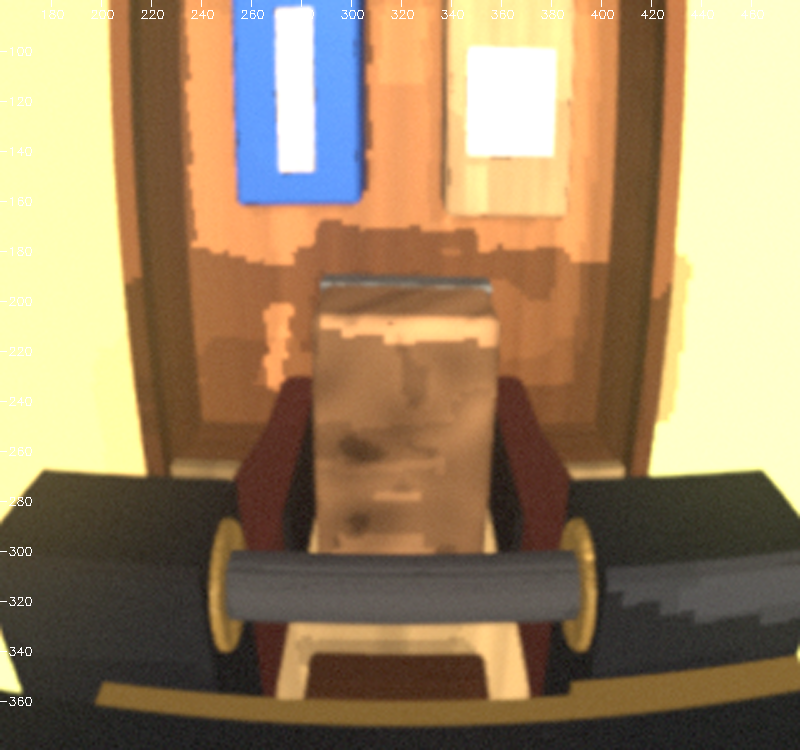

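View pics/t22g.png

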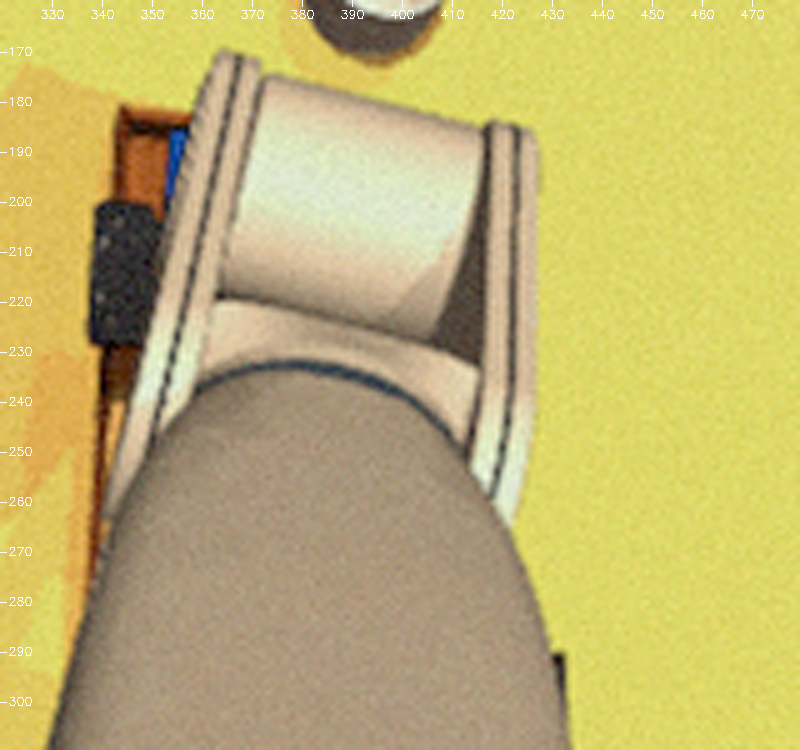

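```bash
python3 - <<'E'
from h import *
u=np.array([.9972,-.075]);v_=np.array([.075,.9972]);o=np.array([595,-135.7])
for n,a,b,z in [('hinges near L',449,216,36),('hinges near R',563,216,36),('pulls near L',240,203,36),('pulls near R',362,203,36),('cover edge L',200,462,48),('cover edge R',590,462,48),('item far',405,325,114),('itemfarbottom',405,285,84.5)]:
    p=px2w('wrist',160+a/2.5,80+b/2.5,z)[:2]; print(n,p.round(1),'box',((p-o)@u).round(1),((p-o)@v_).round(1))
p=np.array([560.4,-134.4]);print((p-o)@u,(p-o)@v_)
E
```

```text
hinges near L [ 595.7 -149.8] box 1.8 -14.0
hinges near R [ 593.7 -182.6] box 2.2 -46.9
pulls near L [604.1 -90.5] box 5.7 45.7
pulls near R [ 601.2 -125.5] box 5.4 10.6
cover edge L [528.3 -69.7] box -71.5 60.8
cover edge R [ 520.1 -188.3] box -70.7 -58.1
item far [ 590.1 -136.8] box -4.8 -1.5
itemfarbottom [ 589.7 -136.8] box -5.2 -1.5
-34.60062000000002 -1.2986400000000187
```

Call:
move_arm([
  [3, 1, -30, 0, 1],
  [3, 1, -55, 0, 1],
  [3, 1, -70, 0, 1],
  [3, 1, -77.5, 0, 1],
  [3, 1, -78.2, 0, 1],
  [3, 1, -78.2, 0, 1],
  [3, 1, -78.2, 0, 0],
  [3, 1, -78.2, 0, 0],
  [3, 1, -78.2, 0, 0],
  [3, 1, -40, 0, 0],
  [3, 1, 10, 0, 0],
  [3, 1, 40, 0, -0.5],
])

```text
t: 46.02
ee_pos: [564.4, -133.8, 131.8]
orientation: [-2.189, 0.076, 2.178]
ft_force: [-0.3, -0.0, -0.2]
width: 50.8
```

Call:
move_arm([
  [-50, 0, 10, 0.17, -1],
  [-100, 10, 10, 0.35, -1],
  [-115, 12, 10, 0.53, -1],
  [-115, 12, 10, 0.71, -1],
  [-115, 12, 10, 0.89, -1],
  [-115, 12, 10, 1.07, -1],
  [-115, 12, 10, 1.25, -1],
  [-115, 12, 10, 1.43, -1],
  [-115, 12, 10, 1.567, -1],
  [-115, 12, 10, 1.567, -1],
])

```text
t: 47.28
ee_pos: [449.5, -121.8, 141.9]
orientation: [1.269, 1.177, -1.265]
ft_force: [-0.6, -0.2, -0.4]
width: 88.0
```

```bash
python3 - <<'E'
from h import *
state(); im=get_image('wrist'); cv2.imwrite('pics/w23.png',im); crop(im,0,0,640,400,1.25,'w23g.png',1.8)
im=get_image('top'); cv2.imwrite('pics/t23.png',im); crop(im,320,160,480,310,5,'t23g.png')
im=get_image('scene'); cv2.imwrite('pics/s23.png',im); crop(im,150,180,350,330,4,'s23g.png',2)
E
```

```text
t 47.27 p [ 449.5 -121.8  141.9] yaw(y axis) -0.077 tilt [-0.002  0.005 -1.   ] F [-0.6 -0.2 -0.4] w 88.0 q [-0.29  0.32  2.03  0.01  0.8  -0.22]
```

View pics/w23g.png

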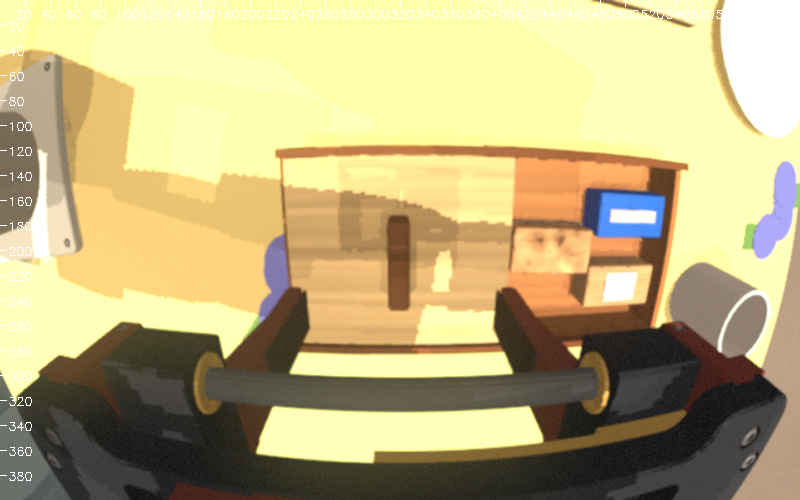

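View pics/t23g.png

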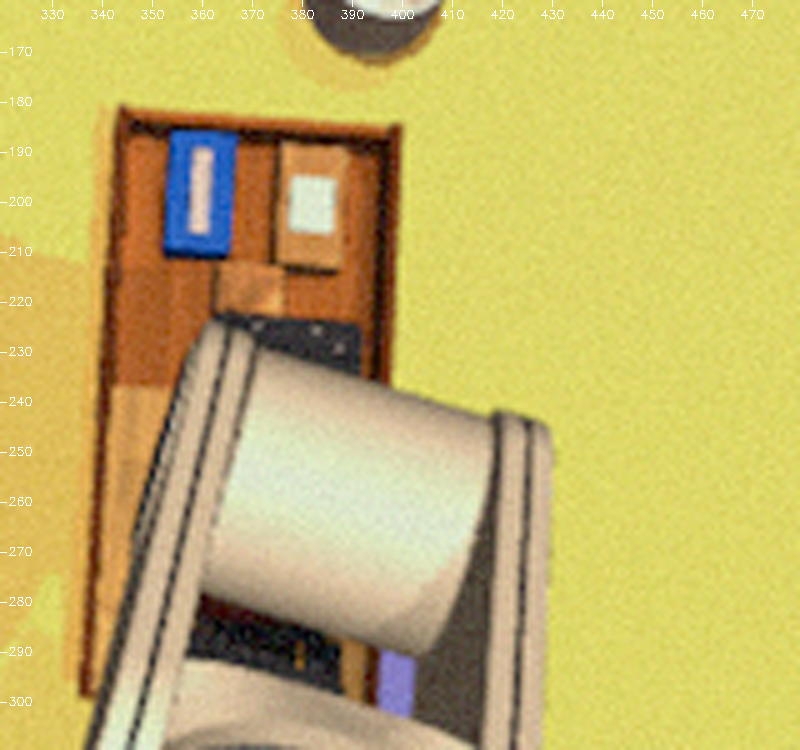

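View pics/s23g.png

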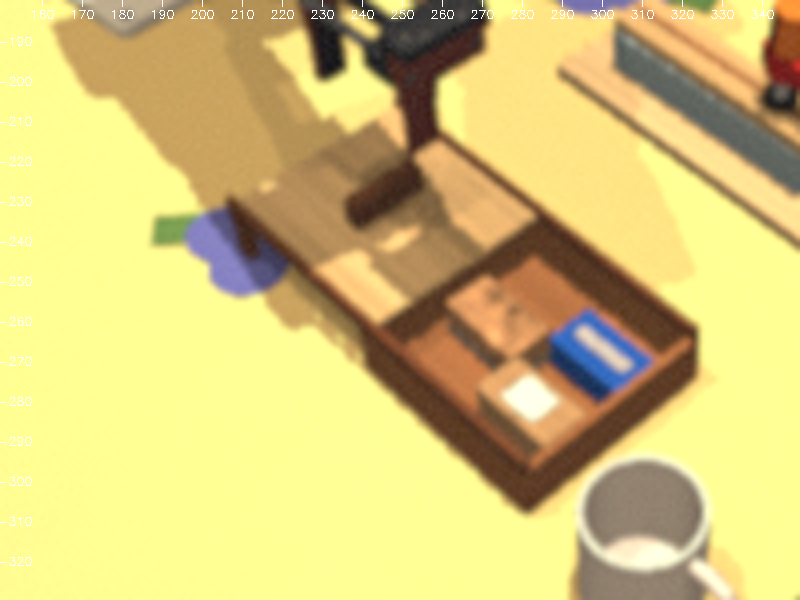

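Call:
move_arm([
  [-1.5, 2, -40, 0, -0.5],
  [-1.5, 2, -75, 0, -0.2],
  [-1.5, 2, -87, 0, 0],
  [-1.5, 2, -87, 0, 0.4],
  [-1.5, 2, -87, 0, 1],
  [-1.5, 2, -87, 0, 1],
  [-1.5, 2, -87, 0, 1],
  [-1.5, 2, -87, 0, 1],
  [-1.5, 2, -87, 0, 1],
  [-1.5, 2, -87, 0, 1],
  [-1.5, 2, -87, 0, 1],
])

```text
t: 48.8
ee_pos: [448.2, -119.9, 55.3]
orientation: [1.269, 1.176, -1.265]
ft_force: [-0.8, 0.3, 6.3]
width: 14.1
```

Call:
move_arm([
  [15, -1.1, 0, 0, 1],
  [30, -2.2, 0, 0, 1],
  [45, -3.4, 0, 0, 1],
  [60, -4.5, 0, 0, 1],
  [75, -5.6, 0, 0, 1],
  [90, -6.7, 0, 0, 1],
  [105, -7.9, 0, 0, 1],
  [120, -9, 0, 0, 1],
  [130, -9.8, 0, 0, 1],
  [138, -10.4, 0, 0, 1],
  [142, -10.7, 0, 0, 1],
  [142, -10.7, 0, 0, 1],
])

```text
t: 50.3
ee_pos: [591.2, -130.5, 55.4]
orientation: [1.27, 1.175, -1.264]
ft_force: [2.8, 3.6, 1.4]
width: 13.7
```

Call:
move_arm([
  [2, -0.2, 0, 0, 1],
  [4, -0.3, 0, 0, 1],
  [6, -0.5, 0, 0, 1],
  [8, -0.6, 0, 0, 1],
  [8, -0.6, 0, 0, 1],
])

```text
t: 50.92
ee_pos: [595.3, -130.7, 55.3]
orientation: [1.267, 1.182, -1.269]
ft_force: [-13.9, 3.5, 16.1]
width: 13.6
```

Call:
move_arm([
  [0, 0, 0, 0, -0.2],
  [0, 0, 0, 0, -0.6],
  [0, 0, 0, 0, -0.8],
  [0, 0, 40, 0, -1],
  [0, 0, 100, 0, -1],
  [-40, 0, 150, 0, -1],
  [-100, 0, 170, 0, -1],
  [-150, 0, 170, 0, -1],
  [-180, 0, 170, 0, -1],
  [-180, 0, 170, 0, -1],
  [-180, 0, 170, 0, -1],
])

```text
t: 52.3
ee_pos: [416.8, -131.1, 225.7]
orientation: [1.268, 1.18, -1.269]
ft_force: [0.1, -0.3, 0.1]
width: 88.2
```

```bash
python3 - <<'E'
from h import *
state(); im=get_image('wrist'); cv2.imwrite('pics/w24.png',im); crop(im,0,0,640,400,1.25,'w24g.png',1.8)
im=get_image('top'); cv2.imwrite('pics/t24.png',im); crop(im,220,140,420,310,4,'t24g.png')
im=get_image('scene'); cv2.imwrite('pics/s24.png',im); crop(im,200,140,440,330,3.3,'s24g.png',2)
E
```

```text
t 52.3 p [ 416.8 -131.1  225.7] yaw(y axis) -0.078 tilt [-0.006  0.006 -1.   ] F [ 0.1 -0.3  0.1] w 88.2 q [-0.33  0.14  2.02  0.    0.99 -0.26]
```

View pics/w24g.png

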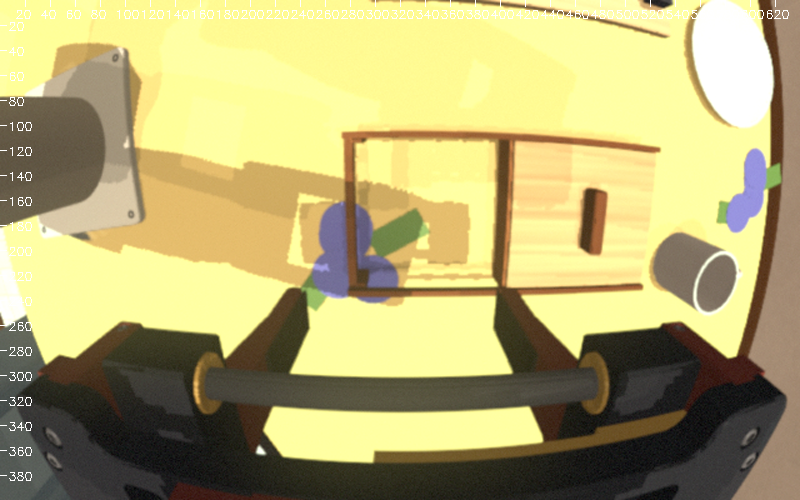

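View pics/t24g.png

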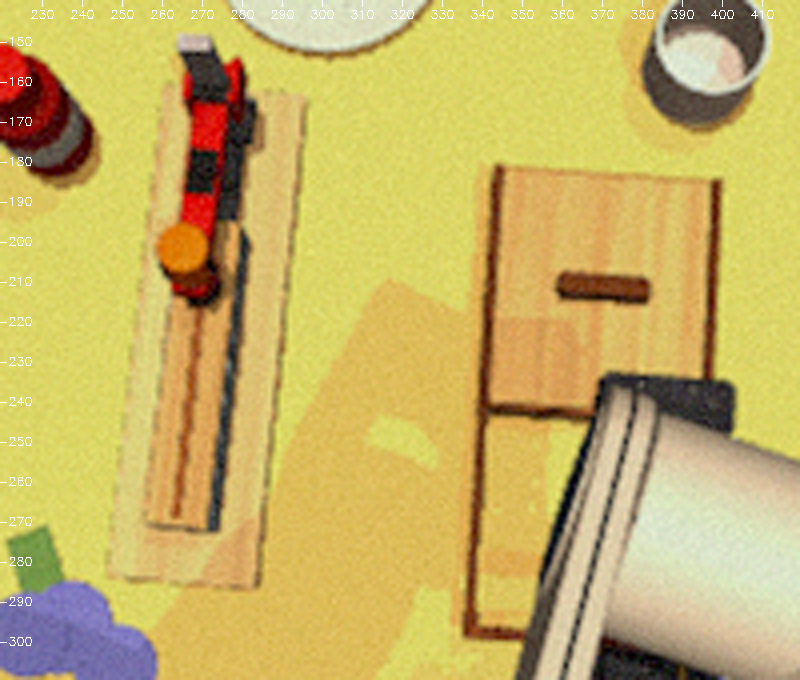

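View pics/s24g.png

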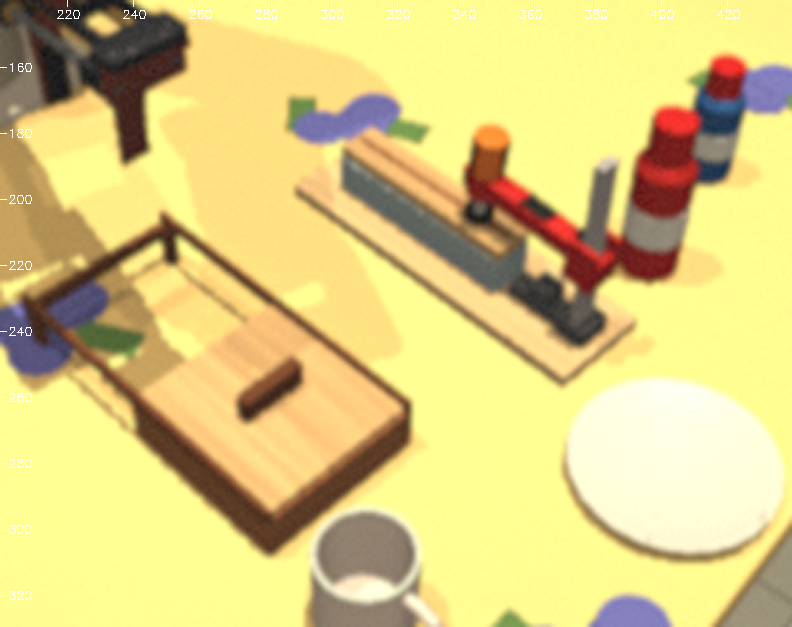

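```bash
python3 - <<'E'
from h import *
a=px2w('top',220+147/4,140+527/4,68)[:2];b=px2w('top',220+208/4,140+531/4,68)[:2];print(a,b,(a+b)/2)
c=[px2w('scene',200+x/3.3,140+y/3.3,68)[:2] for x,y in [(344,150),(374,130),(525,238),(498,259)]]; c=np.array(c); print(c.round(1),c.mean(0), np.degrees(np.arctan2(*(c[2]+c[3]-c[0]-c[1])[::-1])))
# jaw arm tilt from scene: arm outer top vs inner - bar side
E
```

```text
[439.43649606 157.46894892] [436.97381354 118.60470045] [438.2051548  138.03682468]
[[447.3 119.2]
 [448.7 160.3]
 [645.3 134.2]
 [643.5  97.6]] [546.17100037 127.81553527] -6.9191901341517
```

Call:
move_arm([
  [0, 50, 0, 0.18, -1],
  [0, 110, 0, 0.36, -1],
  [0, 170, 0, 0.54, -1],
  [0, 230, 0, 0.72, -1],
  [20, 267, 0, 0.9, -1],
  [50, 267, -20, 1.08, -1],
  [60, 267, -40, 1.26, -1],
  [60, 267, -40, 1.44, -1],
  [60, 267, -40, 1.566, -1],
  [60, 267, -40, 1.566, -1],
])

```text
t: 53.7
ee_pos: [477.0, 136.6, 184.7]
orientation: [0.059, 1.576, -0.071]
ft_force: [0.3, -0.3, 0.8]
width: 87.7
```

```bash
python3 - <<'E'
from h import *
state(); im=get_image('wrist'); cv2.imwrite('pics/w25.png',im); crop(im,220,100,420,360,3,'w25g.png',2)
E
```

```text
t 53.7 p [477.  136.6 184.7] yaw(y axis) 1.488 tilt [-0.007 -0.008 -1.   ] F [ 0.3 -0.3  0.8] w 87.7 q [ 0.26  0.29  1.94 -0.01  0.92 -1.23]
```

View pics/w25g.png

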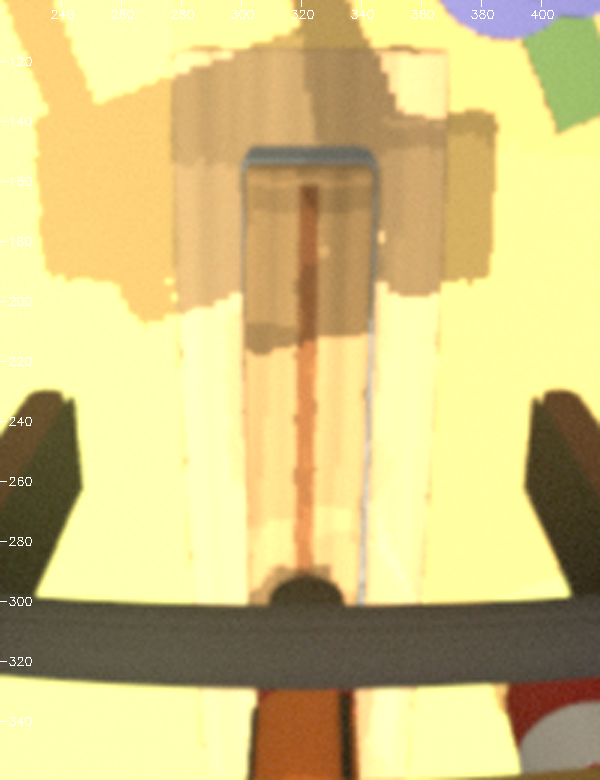

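```bash
python3 - <<'E'
from h import *
f=lambda u,v,z: px2w('wrist',220+u/3,100+v/3,z).round(1)
print('strip near',f(246,166,68),f(374,166,68),'mid far',f(248,560,68),f(362,560,68))
print('rail near',f(241,166,54),f(379,166,54),'end',f(310,160,54),f(310,164,68),'far right',f(365,560,54))
E
```

```text
strip near [436.7 122.6  68. ] [439.9 161.3  68. ] mid far [574. 109.  68.] [577.2 149.   68. ]
rail near [438.5 119.9  54. ] [442.1 163.8  54. ] end [438.4 142.   54. ] [437.8 142.   68. ] far right [586.2 150.3  54. ]
```

```bash
python3 - <<'E'
from workcell import ctrl
print(ctrl.close_job())
E
```

```text
the job is handed in; nothing more can be done
None
```

I've done the whole job and handed it in at about 54 s of the 210 s; no verdict comes back.

- **Strip:** it is laid on the rail. The last wrist-camera view puts it about 1–2 mm off along the rail, under 1 mm off sideways, and within about 0.6° in angle.
- **Clamp:** I pushed the jaw down until it stopped moving at about 28 N, with the arm visibly tilted. I then turned the handle clockwise about 6 rad. Its black marks turned with the gripper through the first stroke of about 4 rad; I did not check them separately over the last 2 rad. The pad force and tilt are judged from this, since I could not read them directly.
- **Items:** the pulls, hinge carton and sanding block were out, with no tin in view. All three lie flat in the box.
- **Cover:** it is slid shut to its stop, which I felt at about 14 N, with the rib back over the middle of the box to within about 1 mm.
- **Bystanders:** the cans and mug look unmoved in the pictures.

One check disagreed: a coarse reading from the scene camera put the strip about 5 mm further along the rail and turned about 1.3° compared with its earlier rail reading. The closer wrist view did not bear that out. Both readings are within tolerance.

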